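Pack the mower service parts in the sloping bench tray

ROBOT

A 6-joint arm with a two-finger parallel gripper is mounted at the origin on the work surface. World frame = base frame: x ahead of the robot, y to its left, z up, the work surface at z = 0. Lengths are in m, angles in rad, forces in N, time in s.
With the tool pointing down it reaches from about 0.4 to 0.825 m from the base axis. Payload 7 kg.
Tool frame: the origin (TCP) lies at the centre of the arm's flange, where the gripper is bolted on; the fingertips stand 178 mm ahead of it and the grasp point (between the pads) lies 159 mm ahead of it; x points along the fingers, z is the direction in which the jaws open and shut, and the axes are right-handed (so a half turn about x gives the same grasp; the last joint's range is limited). The gripper opens to 88 mm and grips with 3 to 60 N. Pads are 19 mm wide; open, the fingers measure 130 mm over their backs; the gripper's body (78 mm by 193 mm) begins 47 mm behind the grasp point.
Start: joints at [1.451, 0.359, 0.012, 0, -1.224, -0.288], TCP at [0.268, 0.62, 0.405] pointing down, gripper open.
Joint ranges: [-3.07, 3.07], [-1.43, 2.12], [-1.02, 1.25], [-3.03, 1.67], [-3.05, -0], [-3.03, 3.03]. Speed limits (rad/s): [2.39, 2.39, 3.01, 3.14, 3.14, 3.14].

INTERFACE

Orientations are given as [roll, pitch, yaw] about the fixed x, y, z axes, in that order (R = Rz(yaw) Ry(pitch) Rx(roll)).
In Python, from station import telemetry, optics, job_done, finder gives the robot as it stands.
- The arm moves only by the tool play_rows, never from a script. Its argument "steps" is a list of rows, each an object of numbers: "gripper": the opening, from 0 (shut) to 1 (fully open); "tx", "ty", "tz": the shift along the tool's x, y, z in units of 25 mm (1.0 is 25 mm); "ax", "ay", "az": the turn, a rotation vector about the tool's x, y, z in units of 6 degrees (1.0 is 6 degrees). In form: [{"gripper": .., "tx": .., "ty": .., "tz": .., "ax": .., "ay": .., "az": ..}, ...]. A call has 1 to 20 rows; each row shifts and turns the commanded pose from where the row before left it, along the tool's axes as they then stand; what a row does not reach is not made up. A row lasts 1/12 s, in which the tool goes at most 41.7 mm and 7.16 degrees, less where a joint would pass 70% of its speed; a pose out of reach is approached as far as the arm can. A call is refused whole if a number of a shift passes 1 or a number of a turn 1, either way. A call with a gripper value outside its range is refused whole. The fingers move at their own pace and stop on an object; "newtons" is the grip in N (left out, the last holds). Time passes only in rows, so rows that do not move let the fingers close. It gives the time, the measured TCP pose, the force and the opening at its end, in the units of the state.
- telemetry.get_state(): the state, without advancing time (a new reading comes with each control period).
- optics.grab_frame(name): name is "side" or "top"; returns the picture (480x640x3 uint8, red, green, blue); there is no depth.
- optics.calibration(name): a dict with "fx", "fy", "cx", "cy" (pixels), "k1" (the pictures are not rectified: a ray, as slopes to the right and down, at radius r is drawn at 1 + k1 r^2 times it, then the intrinsics apply), "T" (4x4, takes a point from camera to world coordinates). Camera axes: x right, y down, z forward; pixel columns grow to the right and rows downward; lengths in m; the calibration is good to about 2 mm. A picture is of the moment at which its call begins. calibration takes no time and is no camera call.
- job_done(): hands the job in, once; it reports no verdict.
Trained networks look in the newest picture that a camera, given by its name, has taken for a name from the list of things; names that differ only in an ending like _2 or _b are one class to them, and where a whole thing is asked for, a point or a joint stands for the part that bears it (a point fixed in the world has none). Each returns a list of dicts, best first, with "confidence" (0 to 1); they miss things now and then, are a little off and sometimes report something else, mostly with a low value. They report only what shows in the picture. A call takes as long as a camera call. They do not tell look-alikes from the thing itself.
- finder.look_for(query, camera): "extent" ([left, top, right, bottom] in pixels, round what is visible of it).
- finder.silhouettes(query, camera): "pixels" (480x640 bool, what is visible of it) and "extent" ([left, top, right, bottom] in pixels, round what is visible of it).
- finder.pinpoint(query, camera): "location" ([row, column] in pixels: a listed point, or the origin of a listed thing).
The state is a dict: "t": time; "q": joint angles; "qd": joint speeds; "joint_efforts": joint torques, N m; "eef_pos": TCP position; "ee_rot": TCP orientation; "force": force on the tool from outside, world axes, zero at the start; "moment": the same for the moment, N m; "width": finger opening in m.
Only numpy, scipy, OpenCV 4.12 (cv2) and the standard library are available. Lean on these libraries where they do the work, as an engineer would, in place of code of your own. Each camera call takes 0.05 s, during which the arm holds its last target.

TASK

Pack the oil filter, the battery pack and the spark-plug carton side by side into the sloping steel tray, in any order, each standing on its base flat on the tray's floor, so that all three fit in the one row. Leave everything else on the bench where it is.

Things in the scene. Friction and masses are not known exactly. Their poses are not given: they have to be found in the camera images.
- tray: open steel tray fixed on a bench stand, tilted 0.44 rad (25 degrees), its mouth facing up and away from the robot; never moves. Origin: centre of its underside; z square out of its floor, y along its length (level), x across it, up the slope, towards the robot. Outside 78 (x) by 200 (y) by 50 mm (z); walls and floor 5 mm; inside 68 by 190, 45 deep; rim at z = 50 mm.
- tray_in (a point): centre of the tray's inner floor (axes as the tray). The parts take 62, 74 and 44 mm of the 190 mm row, about 10 mm spare in all; battery pack and carton must stand with their 58 mm side (own x) across the tray. A part enters only at the tray's own tilt; it stands out 45 to 55 mm above the rim, where it can be gripped across the tray.
- filter: oil filter: plain grey round metal canister, 62 mm diameter, 90 mm tall, straight sided from 4 to 84 mm, then a chamfered top; 0.25 to 0.5 kg. Stands upright on the bench. Origin: centre of its base, z up along its axis.
- battery: battery pack: black plastic block, 58 mm (its x) by 74 mm (its y), 92 mm tall, with a grey terminal rail 36 x 54 mm and 8 mm high on top (100 mm in all); 0.35 to 0.7 kg. Stands upright, turned up to 0.6 rad from the robot's axes. Origin: centre of its base, z up.
- carton: spark-plug carton: plain brown stiff box, 58 mm (its x) by 44 mm (its y), 96 mm tall; 0.2 to 0.42 kg. Stands upright, turned up to 0.6 rad. Origin: centre of its base, z up.
- tin: bystander: low aluminium grease tin, 88 mm diameter, 55 mm tall, among the parts. Origin: centre of its base.
- tape: bystander: grey roll of tape lying flat, 90 mm outside, 72 mm inside diameter, 25 mm tall, among the parts. Origin: centre of its underside.
- spray: bystander: spray can, 58 mm diameter, 190 mm tall, left of the tray. Origin: centre of its base.
- hammer: bystander: hammer lying at the back of the bench. Origin: about its middle, on the bench.
- wrench: bystander: wrench lying at the front left. Origin: about its middle, on the bench.
- jar: bystander: screw jar with a lid, 72 mm diameter, 85 mm tall, behind and left of the tray. Origin: centre of its base.
Mind the look-alikes: they are no part of the job. There is more than one size of the carton; the job needs the middle-sized.

How it is judged:
By the outcome, as a careful person would: the job done as asked, in the order asked, and still so for the second after the job is handed in, with the robot touching nothing.
It also fails if it takes over 72 s, if anything falls off the work surface, if the arm or the gripper's body presses on something with over 40 N, if the wrist force passes 120 N, or if a joint passes its speed limit or range.

## Working session

There is one attempt and no reset: what is moved stays moved. The work goes in short steps, Python scripts to look and compute and a tool call to move; the robot and the scene stay as the last step left them, time stands still between calls to the robot, and variables do not carry over. Pictures are saved under pics/ and viewed, and the job is handed in when it is done.

Besides the shell and the picture viewer there is one more tool, called as name(argument=value, ...), one argument or row to a line, values as JSON. play_rows: Moves the arm, as the interface text tells. Its arguments: {"type":"object","properties":{"steps":{"type":"array"},"newtons":{"type":"number"}},"required":["steps"]}

```bash
ls; mkdir -p pics; python3 - <<'E'
from station import telemetry, optics
import cv2, json
print(telemetry.get_state())
for n in ("side","top"):
    im=optics.grab_frame(n); cv2.imwrite(f"pics/{n}0.png",im[:,:,::-1])
    c=optics.calibration(n); print(n,{k:(v if k!='T' else [[round(float(x),4) for x in r] for r in v]) for k,v in c.items()})
E
```

```text
pics
{'t': 0.0, 'q': array([ 1.45108476e+00,  3.59367875e-01,  1.10657233e-02, -3.41029409e-04,
       -1.22411505e+00, -2.88116603e-01]), 'qd': array([ 2.85649548e-04,  1.99043561e-04, -1.12678566e-03,  6.99045289e-04,
        6.19937236e-06,  2.24553354e-03]), 'joint_efforts': array([-7.89829355e-04, -5.82722139e+01,  2.93066561e+01,  6.99742377e+00,
        6.92790709e-03, -1.52407133e-04]), 'eef_pos': array([0.26763075, 0.61945966, 0.40373938]), 'ee_rot': array([ 0.09287294,  1.56914404, -1.8858677 ]), 'force': array([-0.52208867,  0.00098027,  0.62762694]), 'moment': array([ 0.01508869, -0.00530989,  0.00622944]), 'width': 0.0876332291721395}
side {'fx': 493.00422623247664, 'fy': 493.00422623247664, 'cx': 316.4229264138299, 'cy': 235.23336278297808, 'k1': 0.016461103341343365, 'T': [[0.8715, -0.2812, 0.4019, 0.0973], [-0.4905, -0.4963, 0.7163, -0.7393], [-0.0019, -0.8213, -0.5704, 0.6799], [0.0, 0.0, 0.0, 1.0]]}
top {'fx': 501.19360764325364, 'fy': 501.19360764325364, 'cx': 318.66164421338607, 'cy': 234.68466377944767, 'k1': -0.09970556644119817, 'T': [[-0.0106, -0.9801, 0.1981, 0.2666], [-0.9999, 0.0101, -0.0031, 0.0183], [0.0011, -0.1981, -0.9802, 1.3294], [0.0, 0.0, 0.0, 1.0]]}
```

View pics/side0.png

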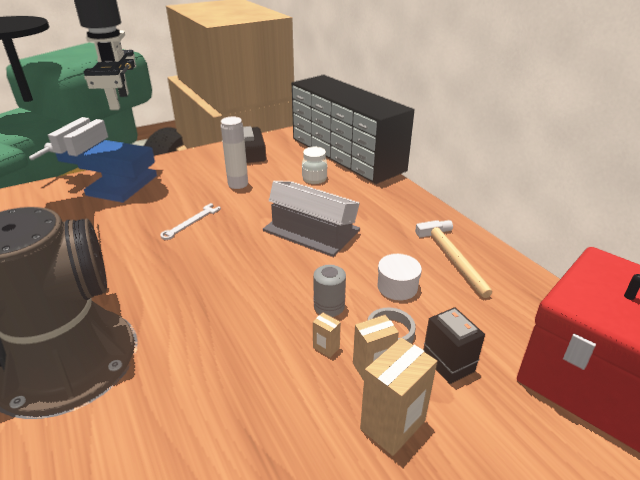

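View pics/top0.png

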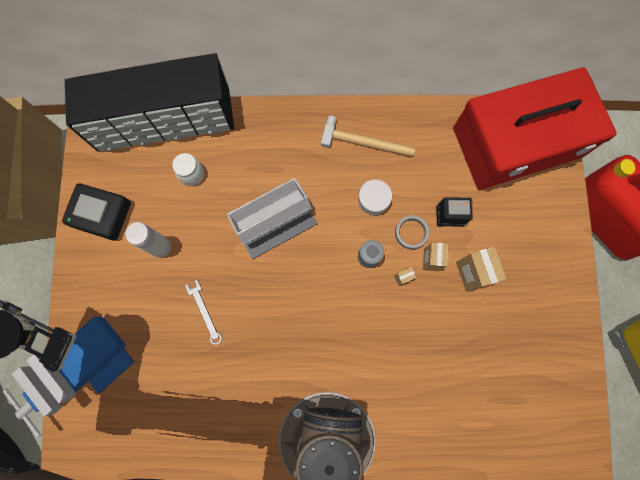

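```bash
python3 - <<'E'
from station import telemetry, optics, finder
import numpy as np
for cam in ("top","side"):
    optics.grab_frame(cam)
    for q in ("filter","battery","carton","tray","tray_in"):
        if q!="tray_in":
            for d in finder.look_for(q,cam): print(cam,q,"box",round(d['confidence'],2),np.round(d['extent']))
        for d in finder.pinpoint(q,cam): print(cam,q,"pt",round(d['confidence'],2),np.round(d['location'],1))
print(telemetry.get_state()['t'])
E
```

```text
top filter box 0.89 [359. 239. 386. 269.]
top filter pt 0.56 [256.8 366.5]
top battery box 0.73 [435. 197. 470. 220.]
top battery pt 0.96 [216.  446.7]
top battery pt 0.28 [314.  208.6]
top carton box 0.89 [456. 249. 507. 288.]
top carton box 0.78 [425. 243. 448. 271.]
top carton box 0.66 [394. 266. 415. 286.]
top carton box 0.39 [318. 119. 414. 154.]
top carton pt 0.74 [260.6 434.7]
top carton pt 0.67 [278.1 402.4]
top carton pt 0.61 [275.6 471.9]
top tray box 0.94 [228. 178. 310. 243.]
top tray pt 0.9 [216.6 270.7]
top tray_in pt 0.79 [213.8 271. ]
side filter box 0.72 [314. 266. 347. 319.]
side filter pt 0.76 [307.6 328.5]
side battery box 0.6 [424. 307. 487. 385.]
side battery pt 0.68 [363.5 447. ]
side carton box 0.87 [355. 317. 396. 377.]
side carton box 0.66 [311. 315. 340. 358.]
side carton box 0.65 [361. 338. 438. 455.]
side carton pt 0.98 [347.6 323.5]
side carton pt 0.95 [425.7 393.3]
side tray box 0.83 [268. 178. 360. 224.]
side tray box 0.6 [416. 224. 491. 298.]
side tray box 0.16 [379. 256. 419. 301.]
side tray pt 0.71 [209.4 307.8]
side tray_in pt 0.9 [209.4 313.1]
1.1
```

```bash
cat > h.py <<'E'
import numpy as np, cv2
from scipy.spatial.transform import Rotation as Rn
from station import optics
CAL={n:optics.calibration(n) for n in("side","top")}
def proj(cam,P):
    c=CAL[cam];T=np.array(c['T']);P=np.atleast_2d(P)
    p=(P-T[:3,3])@T[:3,:3];s=p[:,:2]/p[:,2:]
    s=s*(1+c['k1']*(s**2).sum(1,keepdims=True))
    return s*[c['fx'],c['fy']]+[c['cx'],c['cy']]
def ray(cam,uv):
    c=CAL[cam];T=np.array(c['T']);d=(np.array(uv,float)-[c['cx'],c['cy']])/[c['fx'],c['fy']];s=d.copy()
    for _ in range(10): s=d/(1+c['k1']*(s**2).sum())
    return T[:3,3],T[:3,:3]@np.r_[s,1]
def atz(cam,uv,z):
    o,d=ray(cam,uv);return o+d*(z-o[2])/d[2]
def box(lx,ly,z0,z1):
    return np.array([[a*lx/2,b*ly/2,z] for z in(z0,z1) for a,b in((-1,-1),(1,-1),(1,1),(-1,1))])
def cyl(r,z0,z1,n=40):
    t=np.linspace(0,2*np.pi,n,endpoint=False);return np.vstack([np.c_[r*np.cos(t),r*np.sin(t),0*t+z] for z in(z0,z1)])
def place(M,x,y,yaw,z=0): return Rn.from_euler('z',yaw).apply(M)+[x,y,z]
def hullmask(cam,P):
    h=cv2.convexHull(proj(cam,P).astype(np.float32)).reshape(-1,2)
    m=np.zeros((480,640),np.uint8);cv2.fillPoly(m,[np.round(h*16).astype(np.int32)],255,cv2.LINE_AA,4)
    return m/255.
E
python3 - <<'E'
from h import *
from station import finder
import pickle
S={}
for cam in("top","side"):
    im=optics.grab_frame(cam);S[cam,'im']=im
    for q in("filter","battery","carton","tray"):
        S[cam,q]=[(d['confidence'],d['extent'],d['pixels']) for d in finder.silhouettes(q,cam)]
        for d in S[cam,q]: print(cam,q,round(d[0],2),np.round(d[1]),d[2].sum())
pickle.dump(S,open('S.pkl','wb'))
def crop(cam,x0,y0,w,h,k,n):
    cv2.imwrite(n,cv2.resize(S[cam,'im'][y0:y0+h,x0:x0+w,::-1],None,fx=k,fy=k,interpolation=cv2.INTER_CUBIC))
crop("top",345,170,170,130,4.5,"pics/tc.png");crop("side",300,250,200,150,4,"pics/sc.png")
crop("top",215,165,115,100,6,"pics/tt.png");crop("side",255,170,115,85,6.5,"pics/st.png")
E
```

```text
top filter 0.67 [357. 242. 382. 268.] 531
top filter 0.53 [435. 198. 469. 222.] 928
top carton 0.7 [460. 248. 506. 291.] 1455
top carton 0.59 [424. 241. 445. 272.] 622
top carton 0.51 [396. 268. 418. 285.] 208
top carton 0.24 [174. 152. 202. 188.] 729
top tray 0.25 [396. 217. 433. 248.] 426
side filter 0.66 [314. 267. 347. 318.] 1548
side battery 0.81 [423. 307. 490. 385.] 3235
side carton 0.91 [311. 314. 343. 361.] 992
side carton 0.87 [361. 343. 438. 458.] 6008
side carton 0.59 [354. 317. 400. 379.] 1727
side tray 0.55 [271. 180. 359. 227.] 2319
side tray 0.19 [300. 148. 330. 185.] 788
```

View pics/tc.png

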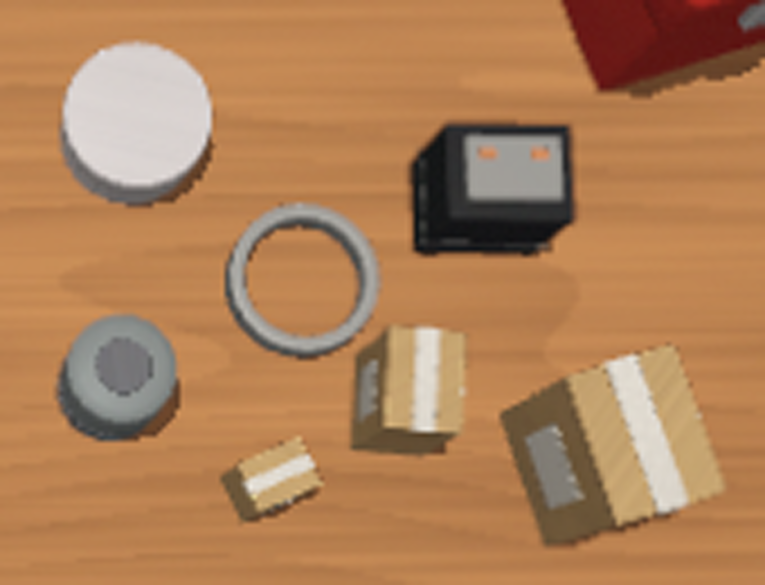

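View pics/sc.png

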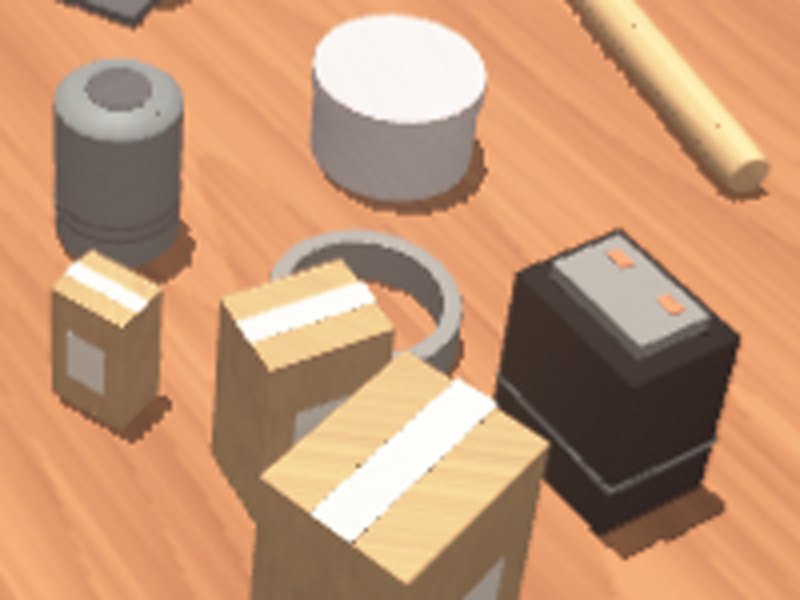

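View pics/tt.png

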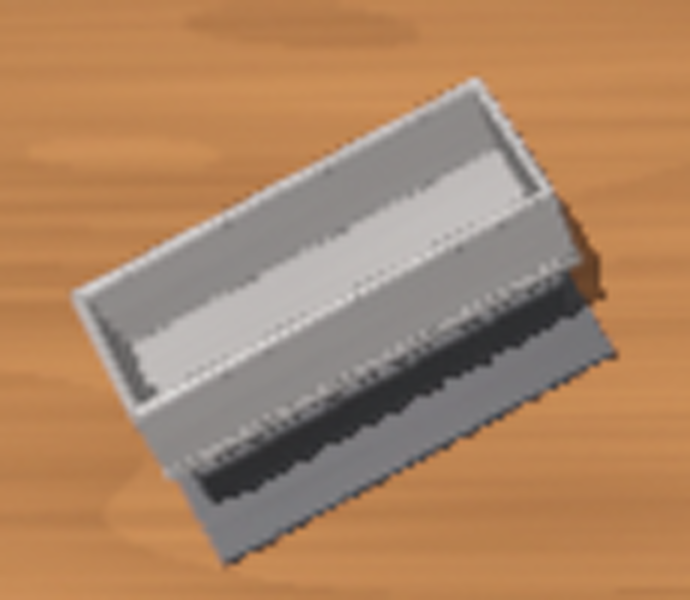

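View pics/st.png

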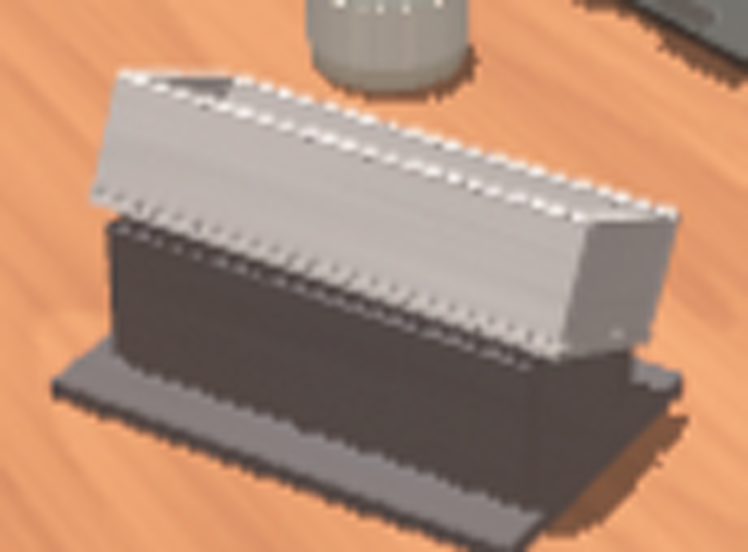

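```bash
cat > fit.py <<'E'
from h import *
from scipy.optimize import least_squares
def c2p(pts,k,o): return (np.array(pts,float)+.5)/k-.5+np.array(o)
def traypts(p,tilt=0.44):
    x,y,z,yaw=p
    # base frame: x toward robot at yaw=pi ; tilt so that x goes up
    R=Rn.from_euler('z',yaw)*Rn.from_euler('y',-tilt)
    return R,np.array([x,y,z])
def fit(name,model,obs,p0):
    # obs: list of (cam, modelpoint, uv)
    def res(p):
        return np.concatenate([(proj(c,model(p,m))[0]-uv) for c,m,uv in obs])
    s=least_squares(res,p0,loss='soft_l1');r=res(s.x).reshape(-1,2)
    print(name,np.round(s.x,4));
    for (c,m,uv),e in zip(obs,r): print('  ',c,m,np.round(uv,1),np.round(e,2))
    return s.x
if __name__=="__main__":
    X,Y=.039,.1
    mt=[(-X,Y,.05),(-X,-Y,.05),(X,-Y,.05),(X,Y,.05),(X,-Y,0),(X,Y,0)]
    t=c2p([(475,78),(75,293),(137,415),(551,190),(170,478),(583,262)],6,(215,165))
    ms=[(X,-Y,.05),(X,Y,.05),(-X,Y,.05),(X,-Y,0),(X,Y,0),(-X,Y,0)]
    s=c2p([(120,72),(585,220),(680,213),(93,200),(560,357),(645,343)],6.5,(255,170))
    def mod(p,m):
        R,o=traypts(p);return R.apply(m)+o
    obs=[("top",m,u) for m,u in zip(mt,t)]+[("side",m,u) for m,u in zip(ms,s)]
    p=fit("tray",mod,obs,[.63,.1,.1,3.14+.4])
    R,o=traypts(p);print(np.degrees(p[3]),R.as_matrix().round(3))
    fit("tray top",mod,obs[:6],p);fit("tray side",mod,obs[6:],p)
    def mb(p,m): return place(np.array([m]),*p)[0]
    # battery
    k,o=4.5,(345,170);ks,os=4,(300,250)
    a,b,H=.029,.037,.092
    ob=[("top",m,u) for m,u in zip([(a,b,H),(a,-b,H),(-a,-b,H),(-a,b,0),(a,b,0)],c2p([(449,125),(571,126),(575,219),(416,253),(412,168)],k,o))]
    ob+=[("side",m,u) for m,u in zip([(a,b,H),(a,-b,H),(-a,-b,H),(-a,b,H),(-a,-b,0)],c2p([(620,230),(740,338),(640,385),(516,272),(601,533)],ks,os))]
    fit("battery",mb,ob,[.58,-.2,0.])
    a,b,H=.029,.022,.096
    ob=[("top",m,u) for m,u in zip([(a,b,H),(a,-b,H),(-a,-b,H),(-a,b,H),(-a,b,0),(-a,-b,0)],c2p([(389,325),(465,334),(463,432),(385,427),(353,448),(444,455)],k,o))]
    ob+=[("side",m,u) for m,u in zip([(a,b,H),(a,-b,H),(-a,-b,H),(-a,b,H)],c2p([(340,260),(393,328),(270,371),(221,300)],ks,os))]
    fit("carton",mb,ob,[.5,-.2,0.])
E
python3 fit.py
```

```text
tray [0.5746 0.1369 0.0558 3.6366]
   top (-0.039, 0.1, 0.05) [293.8 177.6] [ 0.63 -0.62]
   top (-0.039, -0.1, 0.05) [227.1 213.4] [-1.23 -0.21]
   top (0.039, -0.1, 0.05) [237.4 233.8] [-1.18  0.47]
   top (0.039, 0.1, 0.05) [306.4 196.2] [0.72 0.12]
   top (0.039, -0.1, 0) [242.9 244.2] [-0.07  0.65]
   top (0.039, 0.1, 0) [311.8 208.2] [-0.28 -0.16]
   side (0.039, -0.1, 0.05) [273.  180.7] [-0.61 -0.39]
   side (0.039, 0.1, 0.05) [344.6 203.4] [ 1.05 -0.08]
   side (-0.039, 0.1, 0.05) [359.2 202.3] [ 0.84 -0.03]
   side (0.039, -0.1, 0) [268.9 200.3] [-0.74  0.17]
   side (0.039, 0.1, 0) [340.7 224.5] [-0.47  0.48]
   side (-0.039, 0.1, 0) [353.8 222.3] [1.03 0.35]
208.3603164502663 [[-0.796  0.475  0.375]
 [-0.43  -0.88   0.202]
 [ 0.426  0.     0.905]]
tray top [0.5803 0.1385 0.0334 3.639 ]
   top (-0.039, 0.1, 0.05) [293.8 177.6] [ 0.34 -0.1 ]
   top (-0.039, -0.1, 0.05) [227.1 213.4] [-0.24 -0.16]
   top (0.039, -0.1, 0.05) [237.4 233.8] [-0.28  0.1 ]
   top (0.039, 0.1, 0.05) [306.4 196.2] [0.25 0.28]
   top (0.039, -0.1, 0) [242.9 244.2] [0.7  0.09]
   top (0.039, 0.1, 0) 
[... 895 characters left out ...]
.037, 0.092) [428.6 317.6] [-0.35  0.49]
   side (-0.029, -0.037, 0) [449.9 382.9] [0.04 2.55]
carton [ 0.4634 -0.2866 -0.0858]
   top (0.029, 0.022, 0.096) [431.1 241.8] [-0.43  0.16]
   top (0.029, -0.022, 0.096) [447.9 243.8] [-0.05 -0.56]
   top (-0.029, -0.022, 0.096) [447.5 265.6] [-0.2   0.44]
   top (-0.029, 0.022, 0.096) [430.2 264.5] [-0.29  0.29]
   top (-0.029, 0.022, 0) [423.1 269.2] [-0.99  0.61]
   top (-0.029, -0.022, 0) [443.3 270.7] [-4.97  0.23]
   side (0.029, 0.022, 0.096) [384.6 314.6] [ 0.36 -0.02]
   side (0.029, -0.022, 0.096) [397.9 331.6] [1.24 0.4 ]
   side (-0.029, -0.022, 0.096) [367.1 342.4] [0.58 0.82]
   side (-0.029, 0.022, 0.096) [354.9 324.6] [-0.34  0.28]
```

```bash
cat > rapid.py <<'E'
from h import *
from scipy.optimize import least_squares
from scipy.ndimage import map_coordinates
def gray(im): return cv2.GaussianBlur(im.astype(np.float32),(0,0),0.7)
def measure(img,A,B,n,w):
    # A,B image endpoints; returns sample pts, normals, offset
    t=np.linspace(.08,.92,n);P=A+(B-A)*t[:,None];d=(B-A)/np.linalg.norm(B-A);N=np.array([-d[1],d[0]])
    s=np.arange(-w,w+.01,.25)
    Q=P[:,None]+N*s[None,:,None]
    pr=np.stack([map_coordinates(img[:,:,k],[Q[...,1],Q[...,0]],order=1,mode='nearest') for k in range(3)],-1)
    g=np.abs(np.gradient(pr,axis=1)).sum(-1)
    g=g*np.exp(-(s/(w))**2)
    off=(g**2*s).sum(1)/(g**2).sum(1)
    i=g.argmax(1)
    # local centroid round max
    W=np.exp(-((s[None]-s[i][:,None])/.8)**2);off=(g*W*s).sum(1)/(g*W).sum(1)
    return P,N,off,g.max(1)
def rapid(ims,edges,model,p0,iters=12,w0=4,gmin=4,offs={"top":(0,0),"side":(0,0)},verbose=True,reg=None):
    p=np.array(p0,float)
    for it in range(iters):
        w=max(1.5,w0*(.8**it));rows=[]
        for cam,a,b in edges:
            AB=proj(cam,model(p,np.array([a,b])))+offs[cam]
            L=np.linalg.norm(AB[1]-AB[0]);n=max(4,int(L))
            P,N,o,g=measure(ims[cam],AB[0],AB[1],n,w);ok=g>gmin
            t=np.linspace(.08,.92,n)[ok]
            for tt,PP,oo in zip(t,P[ok],o[ok]): rows.append((cam,np.array(a)+(np.array(b)-np.array(a))*tt,N,PP+N*oo))
        def res(q):
            out=[]
            for cam in("top","side"):
                R=[r for r in rows if r[0]==cam]
                if not R: continue
                pp=proj(cam,model(q,np.array([r[1] for r in R])))+offs[cam]
                out.append(((pp-np.array([r[3] for r in R]))*np.array([r[2] for r in R])).sum(1))
            return np.concatenate(out)
        s=least_squares(res,p,loss='soft_l1',f_scale=.4,x_scale=[.01,.01,.01,.03][:len(p)] if len(p)==4 else [.01,.01,.03]);p=s.x
    r=res(p)
    if verbose: print('   p',np.round(p,4),'n',len(r),'med|r|',round(np.median(abs(r)),3),'rms',round(np.sqrt((r**2).mean()),3))
    return p
def mb(p,m): return place(m,p[0],p[1],p[2])
def mt(p,m): return (Rn.from_euler('z',p[3])*Rn.from_euler('y',-.44)).apply(m)+p[:3]
def draw(im,cam,edges,model,p,o,k,wh,name,off=(0,0)):
    x0,y0=o;w,h=wh
    c=cv2.resize(im[y0:y0+h,x0:x0+w,::-1],None,fx=k,fy=k,interpolation=cv2.INTER_NEAREST)
    for e in edges:
        if e[0]!=cam: continue
        q=(proj(cam,model(p,np.array(e[1:])))+off-[x0,y0]+.5)*k
        cv2.line(c,*[tuple(int(v) for v in a) for a in q],(0,255,0),1)
    return c
def loop(pts): return [(pts[i],pts[(i+1)%len(pts)]) for i in range(len(pts))]
X,Y=.039,.1
rim=[(X,Y,.05),(X,-Y,.05),(-X,-Y,.05),(-X,Y,.05)]
TE=[("top",a,b) for a,b in loop(rim)]+[("top",(X,Y,.05),(X,Y,0)),("top",(X,-Y,.05),(X,-Y,0))]+\
   [("side",rim[0],rim[1]),("side",rim[3],rim[0]),("side",(X,Y,0),(X,-Y,0)),("side",(X,Y,.05),(X,Y,0)),("side",(X,-Y,.05),(X,-Y,0)),("side",(-X,Y,.05),(-X,Y,0)),("side",(X,Y,0),(-X,Y,0))]
def boxedges(a,b,H):
    t=[(a,b,H),(a,-b,H),(-a,-b,H),(-a,b,H)]
    E=[("top",p,q) for p,q in loop(t)]+[("side",p,q) for p,q in loop(t)]
    E+=[("top",(a,b,H),(a,b,0)),("top",(a,b,0),(-a,b,0)),("top",(-a,b,0),(-a,-b,0)),("top",(-a,-b,0),(-a,-b,H))]
    return E
BE=boxedges(.029,.037,.092)+[("side",(-.029,-.037,0),(-.029,-.037,.092)),("side",(-.029,-.037,0),(.029,-.037,0)),("side",(.029,-.037,0),(.029,-.037,.092)),]
CE=boxedges(.029,.022,.096)
E
cat > r1.py <<'E'
from rapid import *
import pickle
S=pickle.load(open('S.pkl','rb'));ims={c:gray(S[c,'im']) for c in("top","side")}
V=[]
for nm,E,m,p0 in(("tray",TE,mt,[.577,.138,.05,3.637]),("bat",BE,mb,[.584,-.344,-.01]),("carton",CE,mb,[.4634,-.2866,-.086])):
    print(nm);p=rapid(ims,E,m,p0)
    for c in("top","side"): print(c,end='');rapid(ims,[e for e in E if e[0]==c],m,p)
    o={"tray":((215,165),(255,170)),"bat":((400,185),(400,300)),"carton":((400,220),(330,300))}[nm]
    V+=[draw(S["top","im"],"top",E,m,p,o[0],3,(115,85),""),draw(S["side","im"],"side",E,m,p,o[1],3,(115,85),"")]
cv2.imwrite("pics/fit1.png",np.vstack([np.hstack(V[i:i+2]) for i in(0,2,4)])[:,:])
E
python3 r1.py; python3 -c "
import cv2;i=cv2.imread('pics/fit1.png');print(i.shape)"
```

```text
tray
   p [0.5738 0.1371 0.0554 3.6375] n 470 med|r| 0.137 rms 0.262
top   p [0.5736 0.1368 0.0567 3.6424] n 227 med|r| 0.041 rms 0.11
side   p [0.581  0.1497 0.0462 3.6396] n 239 med|r| 0.213 rms 0.274
bat
   p [ 0.5839 -0.3421 -0.0233] n 377 med|r| 0.199 rms 0.294
top   p [ 0.5839 -0.3443 -0.0223] n 168 med|r| 0.077 rms 0.241
side   p [ 0.584  -0.3415 -0.0385] n 215 med|r| 0.054 rms 0.235
carton
   p [ 0.4637 -0.2859 -0.1005] n 244 med|r| 0.198 rms 0.251
top   p [ 0.4635 -0.2871 -0.0983] n 135 med|r| 0.081 rms 0.224
side   p [ 0.4638 -0.2852 -0.1015] n 109 med|r| 0.032 rms 0.13
(765, 690, 3)
```

```bash
cat > r2.py <<'E'
from rapid import *
import pickle
S=pickle.load(open('S.pkl','rb'))
# filter: silhouettes by hull fit to image gradient along hull outline
ims={c:gray(S[c,'im']) for c in("top","side")}
def outline(cam,p):
    M=np.vstack([cyl(.031,.004,.084,80),cyl(.028,0,.09,80)])+[p[0],p[1],0]
    h=cv2.convexHull(proj(cam,M).astype(np.float32)).reshape(-1,2);return h
def dens(h):
    q=np.vstack([h,h[:1]]);d=np.r_[0,np.cumsum(np.linalg.norm(np.diff(q,axis=0),axis=1))];s=np.arange(0,d[-1],1.)
    P=np.c_[np.interp(s,d,q[:,0]),np.interp(s,d,q[:,1])];T=np.roll(P,-1,0)-np.roll(P,1,0);T/=np.linalg.norm(T,axis=1)[:,None]
    return P,np.c_[-T[:,1],T[:,0]]
def score(p,cams):
    r=[]
    for c in cams:
        P,N=dens(outline(c,p))
        g=0
        for k in range(3):
            f=lambda d:map_coordinates(ims[c][:,:,k],[(P+d*N)[:,1],(P+d*N)[:,0]],order=1)
            g=g+abs(f(.7)-f(-.7))
        r.append(np.minimum(g,60).mean())
    return -np.mean(r)
from scipy.optimize import minimize
p0=np.array([.475,-.113])
p0=atz("top",(371.5,250),.09)[:2];print(p0)
best=None
for cams in(("top",),("side",),("top","side")):
    G=[(score(p0+[a,b],cams),a,b) for a in np.arange(-.02,.0201,.002) for b in np.arange(-.02,.0201,.002)]
    g=min(G);s=minimize(score,p0+g[1:],args=(cams,),method='Nelder-Mead',options=dict(initial_simplex=p0+np.array(g[1:])+np.array([[0,0],[.002,0],[0,.002]])));print(cams,s.x,s.fun)
E
python3 r2.py; python3 -c "
import cv2;i=cv2.imread('pics/fit1.png');cv2.imwrite('pics/fit1b.png',cv2.resize(i,(540,600)))"
```

```text
[ 0.47648095 -0.11787298]
('top',) [ 0.47392233 -0.11866531] -59.38151168823242
('side',) [ 0.47224178 -0.11886487] -55.17854690551758
('top', 'side') [ 0.47263619 -0.11891067] -57.012474060058594
```

View pics/fit1b.png

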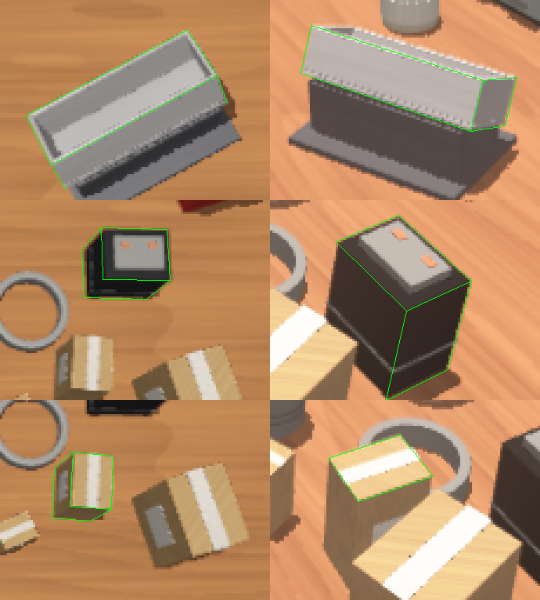

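```bash
cat > plan.py <<'E'
import numpy as np, json, sys
from scipy.spatial.transform import Rotation as Rn
from station import telemetry
TR=dict(o=np.array([.5738,.137,.0555]),yaw=3.6385)
def trayR(): return Rn.from_euler('z',TR['yaw'])*Rn.from_euler('y',-.44)
def toolR(x,z):
    x=np.array(x,float);z=np.array(z,float);return Rn.from_matrix(np.c_[x,np.cross(z,x),z])
def pick(x,y,yaw,h,s=1):   # tcp pose: tool down, jaws along part x, grasp pt at height h
    return np.array([x,y,h+.159]),toolR([0,0,-1],np.array([np.cos(yaw),np.sin(yaw),0])*s)
def put(ty,h,s=1,tx=0,extra=0,dyaw=0):  # grasp point at h above inner floor, along tray y=ty
    M=trayR().as_matrix();p=TR['o']+M@np.array([tx,ty,.005+h+extra+.159])
    return p,toolR(-M[:,2],M[:,0]*s)
def cur():
    s=telemetry.get_state();return np.array(s['eef_pos']),Rn.from_euler('xyz',s['ee_rot'])
def rows(p0,R0,p1,R1,n=None,grip=None,q=2,step=.95,rs=.95):
    d=np.linalg.norm(p1-p0);rv=(R0.inv()*R1).as_rotvec()
    a=np.abs(np.degrees(rv)).max()
    if n is None: n=max(1,int(np.ceil(max(d/(.025*step),a/(6*rs)))))
    out=[];p,R=p0.copy(),R0
    for i in range(n):
        k=n-i
        t=R.inv().apply((p1-p)/k)/.025;r=np.degrees((R.inv()*R1).as_rotvec())/k/6
        t=np.round(t,q);r=np.round(r,q)
        p=p+R.apply(t*.025);R=R*Rn.from_rotvec(np.radians(r*6))
        row=dict(zip(("tx","ty","tz","ax","ay","az"),[float(v)+0. for v in np.r_[t,r]]))
        row={k:v for k,v in row.items() if v!=0}
        if grip is not None: row['gripper']=grip
        out.append(row)
    return out,p,R
def show(*wps,grip=1,**k):
    p,R=cur();allr=[]
    for w in wps:
        o,p,R=rows(p,R,w[0],w[1],grip=grip,**k);allr+=o
    for i in range(0,len(allr),20): print(json.dumps(allr[i:i+20]).replace(' ',''))
    print(len(allr),'rows')
def err(w):
    p,R=cur();print('poserr mm tool axes',np.round(R.inv().apply(w[0]-p)*1000,2),'rot deg',np.round(np.degrees((R.inv()*w[1]).as_rotvec()),2))
def st():
    s=telemetry.get_state();print('t',round(s['t'],2),'q',np.round(s['q'],3),'p',np.round(s['eef_pos'],4),'F',np.round(s['force'],1),'w',round(s['width'],4))
E
python3 - <<'E'
from plan import *
from h import *
p,R=cur();print(R.as_matrix().round(3));st()
for n,w in(("bat+",pick(.584,-.3425,-.025,.07)),("bat-",pick(.584,-.3425,-.025,.07,-1)),("put+",put(0,.07)),("put-",put(0,.07,-1))):
    print(n,w[0].round(3),np.degrees((R.inv()*w[1]).as_rotvec()).round(1))
print(put(-.05,.18)[0],put(.05,.18)[0])
for u in((456.6,261),(466,290),(505,279)): print('bigcarton',atz("top",u,0),atz("top",u,.13))
print('toolbox',atz("top",(480,188),0), atz('top',(457,129),0))
E
```

```text
[[ 0.     0.918 -0.397]
 [ 0.    -0.397 -0.918]
 [-1.     0.    -0.   ]]
t 1.6 q [ 1.451  0.359  0.012  0.    -1.224 -0.288] p [0.2677 0.6196 0.4047] F [-0.2 -0.1 -0.1] w 0.0873
bat+ [ 0.584 -0.342  0.229] [-111.9    0.    -0. ]
bat- [ 0.584 -0.342  0.229] [68.1 -0.  -0. ]
put+ [0.661 0.185 0.267] [ 37.5 -24.3  -8.4]
put- [0.661 0.185 0.267] [-139.    10.7  -31.1]
[0.67876736 0.250802   0.36673457] [0.72643828 0.16289589 0.36673457]
bigcarton [ 0.45894489 -0.35753019  0.        ] [ 0.44013217 -0.32077412  0.13      ]
bigcarton [ 0.38029593 -0.37830572  0.        ] [ 0.36917431 -0.339518    0.13      ]
bigcarton [ 0.40803176 -0.4876159   0.        ] [ 0.39419785 -0.43813871  0.13      ]
toolbox [ 0.66356906 -0.43769532  0.        ] [ 0.83999964 -0.38541189  0.        ]
```

```bash
python3 - <<'E'
from plan import *
g=pick(.584,-.3425,-.025,.07,-1)
p,R=cur()
m=(np.array([.58,.1,.42]),Rn.from_rotvec([0,0,0])*R*Rn.from_rotvec((R.inv()*g[1]).as_rotvec()*.55))
h=(g[0]+[0,0,.14],g[1])
show(m,h)
E
```

```text
[{"tx":-0.02,"ty":0.76,"tz":0.54,"ax":0.24,"gripper":1},{"tx":-0.02,"ty":0.77,"tz":0.52,"ax":0.24,"gripper":1},{"tx":-0.02,"ty":0.78,"tz":0.5,"ax":0.24,"gripper":1},{"tx":-0.02,"ty":0.8,"tz":0.49,"ax":0.24,"gripper":1},{"tx":-0.02,"ty":0.81,"tz":0.46,"ax":0.24,"gripper":1},{"tx":-0.02,"ty":0.82,"tz":0.44,"ax":0.24,"gripper":1},{"tx":-0.02,"ty":0.83,"tz":0.42,"ax":0.24,"gripper":1},{"tx":-0.02,"ty":0.84,"tz":0.4,"ax":0.24,"gripper":1},{"tx":-0.03,"ty":0.85,"tz":0.38,"ax":0.24,"gripper":1},{"tx":-0.02,"ty":0.86,"tz":0.36,"ax":0.24,"gripper":1},{"tx":-0.03,"ty":0.87,"tz":0.34,"ax":0.24,"gripper":1},{"tx":-0.02,"ty":0.88,"tz":0.32,"ax":0.24,"gripper":1},{"tx":-0.03,"ty":0.89,"tz":0.29,"ax":0.24,"gripper":1},{"tx":-0.02,"ty":0.89,"tz":0.27,"ax":0.24,"gripper":1},{"tx":-0.03,"ty":0.9,"tz":0.25,"ax":0.24,"gripper":1},{"tx":-0.02,"ty":0.91,"tz":0.23,"ax":0.24,"gripper":1},{"tx":-0.03,"ty":0.91,"tz":0.2,"ax":0.24,"gripper":1},{"tx":-0.02,"ty":0.92,"tz":0.18,"ax":0.24,"gripper":1},{"tx":-0.03,"ty":0.92,"tz":0.16,"ax":0.24,"gripper":1},{"tx":-0.02,"ty":0.92,"tz":0.14,"ax":0.24,"gripper":1}]
[{"
[... 655 characters left out ...]
x":0.11,"ty":0.88,"tz":0.3,"ax":0.27,"gripper":1},{"tx":0.11,"ty":0.89,"tz":0.28,"ax":0.27,"gripper":1},{"tx":0.11,"ty":0.9,"tz":0.25,"ax":0.27,"gripper":1},{"tx":0.1,"ty":0.9,"tz":0.23,"ax":0.27,"gripper":1},{"tx":0.11,"ty":0.91,"tz":0.2,"ax":0.27,"gripper":1},{"tx":0.1,"ty":0.92,"tz":0.18,"ax":0.27,"gripper":1},{"tx":0.11,"ty":0.92,"tz":0.15,"ax":0.27,"gripper":1},{"tx":0.1,"ty":0.92,"tz":0.12,"ax":0.27,"gripper":1}]
[{"tx":0.11,"ty":0.93,"tz":0.1,"ax":0.26,"gripper":1},{"tx":0.1,"ty":0.93,"tz":0.07,"ax":0.27,"gripper":1},{"tx":0.11,"ty":0.93,"tz":0.05,"ax":0.26,"gripper":1},{"tx":0.1,"ty":0.93,"tz":0.02,"ax":0.27,"gripper":1},{"tx":0.11,"ty":0.93,"tz":-0.01,"ax":0.26,"gripper":1}]
45 rows
```

play_rows(
  steps=[
    {"gripper":1,"tx":-0.03,"ty":0.78,"tz":0.5,"ax":0.24},
    {"gripper":1,"tx":-0.03,"ty":0.78,"tz":0.5,"ax":0.24},
    {"gripper":1,"tx":-0.03,"ty":0.78,"tz":0.5,"ax":0.24},
    {"gripper":1,"tx":-0.03,"ty":0.78,"tz":0.5,"ax":0.24},
    {"gripper":1,"tx":-0.03,"ty":0.83,"tz":0.4,"ax":0.24},
    {"gripper":1,"tx":-0.03,"ty":0.83,"tz":0.4,"ax":0.24},
    {"gripper":1,"tx":-0.03,"ty":0.83,"tz":0.4,"ax":0.24},
    {"gripper":1,"tx":-0.03,"ty":0.83,"tz":0.4,"ax":0.24},
    {"gripper":1,"ty":0.87,"tz":0.33,"ax":0.24},
    {"gripper":1,"ty":0.87,"tz":0.33,"ax":0.24},
    {"gripper":1,"ty":0.87,"tz":0.33,"ax":0.24},
    {"gripper":1,"ty":0.87,"tz":0.33,"ax":0.24},
    {"gripper":1,"ty":0.9,"tz":0.24,"ax":0.24},
    {"gripper":1,"ty":0.9,"tz":0.24,"ax":0.24},
    {"gripper":1,"ty":0.9,"tz":0.24,"ax":0.24},
    {"gripper":1,"ty":0.9,"tz":0.24,"ax":0.24},
    {"gripper":1,"ty":0.92,"tz":0.15,"ax":0.24},
    {"gripper":1,"ty":0.92,"tz":0.15,"ax":0.24},
    {"gripper":1,"ty":0.92,"tz":0.15,"ax":0.24},
    {"gripper":1,"ty":0.92,"tz":0.15,"ax":0.24},
  ],
)

```text
invalid input
```

play_rows(
  steps=[
    {"gripper":1,"ty":0.93,"tz":0.06,"ax":0.24},
    {"gripper":1,"ty":0.93,"tz":0.06,"ax":0.24},
    {"gripper":1,"ty":0.93,"tz":0.06,"ax":0.24},
    {"gripper":1,"ty":0.93,"tz":0.06,"ax":0.24},
    {"gripper":1,"ty":0.93,"tz":0.06,"ax":0.24},
    {"gripper":1,"ty":0.93,"tz":0.06,"ax":0.24},
    {"gripper":1,"tx":0.1,"ty":0.83,"tz":0.42,"ax":0.27},
    {"gripper":1,"tx":0.1,"ty":0.83,"tz":0.42,"ax":0.27},
    {"gripper":1,"tx":0.1,"ty":0.83,"tz":0.42,"ax":0.27},
    {"gripper":1,"tx":0.1,"ty":0.87,"tz":0.33,"ax":0.27},
    {"gripper":1,"tx":0.1,"ty":0.87,"tz":0.33,"ax":0.27},
    {"gripper":1,"tx":0.1,"ty":0.87,"tz":0.33,"ax":0.27},
    {"gripper":1,"tx":0.1,"ty":0.9,"tz":0.25,"ax":0.27},
    {"gripper":1,"tx":0.1,"ty":0.9,"tz":0.25,"ax":0.27},
    {"gripper":1,"tx":0.1,"ty":0.9,"tz":0.25,"ax":0.27},
    {"gripper":1,"tx":0.1,"ty":0.92,"tz":0.16,"ax":0.27},
    {"gripper":1,"tx":0.1,"ty":0.92,"tz":0.16,"ax":0.27},
    {"gripper":1,"tx":0.1,"ty":0.92,"tz":0.16,"ax":0.27},
  ],
)

```text
invalid input
```

```bash
python3 - <<'E'
from plan import *
g=pick(.584,-.3425,-.025,.07,-1);h=(g[0]+[0,0,.13],g[1])
st();err(h)
show(h)
E
```

```text
t 1.6 q [ 1.451  0.359  0.012  0.    -1.224 -0.288] p [0.2677 0.6196 0.4047] F [-0.2 -0.1 -0.1] w 0.0873
poserr mm tool axes [ 45.67 671.91 757.81] rot deg [68.07 -0.   -0.  ]
[{"tx":0.04,"ty":0.63,"tz":0.7,"ax":0.26,"gripper":1},{"tx":0.04,"ty":0.64,"tz":0.69,"ax":0.26,"gripper":1},{"tx":0.04,"ty":0.66,"tz":0.67,"ax":0.26,"gripper":1},{"tx":0.04,"ty":0.68,"tz":0.65,"ax":0.26,"gripper":1},{"tx":0.04,"ty":0.7,"tz":0.63,"ax":0.26,"gripper":1},{"tx":0.04,"ty":0.71,"tz":0.61,"ax":0.26,"gripper":1},{"tx":0.04,"ty":0.73,"tz":0.59,"ax":0.26,"gripper":1},{"tx":0.04,"ty":0.75,"tz":0.57,"ax":0.26,"gripper":1},{"tx":0.04,"ty":0.76,"tz":0.55,"ax":0.26,"gripper":1},{"tx":0.04,"ty":0.78,"tz":0.53,"ax":0.26,"gripper":1},{"tx":0.04,"ty":0.79,"tz":0.51,"ax":0.26,"gripper":1},{"tx":0.04,"ty":0.81,"tz":0.49,"ax":0.27,"gripper":1},{"tx":0.04,"ty":0.82,"tz":0.47,"ax":0.26,"gripper":1},{"tx":0.04,"ty":0.83,"tz":0.44,"ax":0.27,"gripper":1},{"tx":0.04,"ty":0.84,"tz":0.42,"ax":0.26,"gripper":1},{"tx":0.04,"ty":0.85,"tz":0.4,"ax":0.27,"gripper":1},{"tx":0.04,"ty":0.87,"tz":0.37,"ax":0.26,"gripper":1},{"tx":0.
[... 716 characters left out ...]
":0.02,"ax":0.26,"gripper":1},{"tx":0.04,"ty":0.94,"tz":-0.01,"ax":0.27,"gripper":1},{"tx":0.05,"ty":0.94,"tz":-0.03,"ax":0.26,"gripper":1},{"tx":0.04,"ty":0.94,"tz":-0.06,"ax":0.27,"gripper":1},{"tx":0.05,"ty":0.94,"tz":-0.09,"ax":0.26,"gripper":1},{"tx":0.04,"ty":0.94,"tz":-0.11,"ax":0.27,"gripper":1},{"tx":0.05,"ty":0.93,"tz":-0.14,"ax":0.26,"gripper":1},{"tx":0.04,"ty":0.93,"tz":-0.16,"ax":0.27,"gripper":1},{"tx":0.05,"ty":0.93,"tz":-0.19,"ax":0.26,"gripper":1},{"tx":0.04,"ty":0.92,"tz":-0.22,"ax":0.27,"gripper":1}]
[{"tx":0.05,"ty":0.91,"tz":-0.24,"ax":0.26,"gripper":1},{"tx":0.04,"ty":0.91,"tz":-0.26,"ax":0.27,"gripper":1},{"tx":0.05,"ty":0.89,"tz":-0.29,"ax":0.26,"gripper":1}]
43 rows
```

play_rows(
  steps=[
    {"gripper":1,"tx":-0.03,"ty":0.78,"tz":0.5,"ax":0.24,"ay":0,"az":0},
    {"gripper":1,"tx":-0.03,"ty":0.78,"tz":0.5,"ax":0.24,"ay":0,"az":0},
    {"gripper":1,"tx":-0.03,"ty":0.78,"tz":0.5,"ax":0.24,"ay":0,"az":0},
    {"gripper":1,"tx":-0.03,"ty":0.78,"tz":0.5,"ax":0.24,"ay":0,"az":0},
  ],
)

```text
t: 1.93
eef_pos: [0.3169, 0.5402, 0.4076]
ee_rot: [0.806, 1.571, -1.274]
force: [0.3, 0.6, 0.8]
width: 0.0877
```

play_rows(
  steps=[
    {"gripper":1,"tx":-0.03,"ty":0.83,"tz":0.4,"ax":0.24,"ay":0,"az":0},
    {"gripper":1,"tx":-0.03,"ty":0.83,"tz":0.4,"ax":0.24,"ay":0,"az":0},
    {"gripper":1,"tx":-0.03,"ty":0.83,"tz":0.4,"ax":0.24,"ay":0,"az":0},
    {"gripper":1,"tx":-0.03,"ty":0.83,"tz":0.4,"ax":0.24,"ay":0,"az":0},
    {"gripper":1,"tx":0,"ty":0.87,"tz":0.33,"ax":0.24,"ay":0,"az":0},
    {"gripper":1,"tx":0,"ty":0.87,"tz":0.33,"ax":0.24,"ay":0,"az":0},
    {"gripper":1,"tx":0,"ty":0.87,"tz":0.33,"ax":0.24,"ay":0,"az":0},
    {"gripper":1,"tx":0,"ty":0.87,"tz":0.33,"ax":0.24,"ay":0,"az":0},
    {"gripper":1,"tx":0,"ty":0.9,"tz":0.24,"ax":0.24,"ay":0,"az":0},
    {"gripper":1,"tx":0,"ty":0.9,"tz":0.24,"ax":0.24,"ay":0,"az":0},
    {"gripper":1,"tx":0,"ty":0.9,"tz":0.24,"ax":0.24,"ay":0,"az":0},
    {"gripper":1,"tx":0,"ty":0.9,"tz":0.24,"ax":0.24,"ay":0,"az":0},
    {"gripper":1,"tx":0,"ty":0.92,"tz":0.15,"ax":0.24,"ay":0,"az":0},
    {"gripper":1,"tx":0,"ty":0.92,"tz":0.15,"ax":0.24,"ay":0,"az":0},
    {"gripper":1,"tx":0,"ty":0.92,"tz":0.15,"ax":0.24,"ay":0,"az":0},
    {"gripper":1,"tx":0,"ty":0.92,"tz":0.15,"ax":0.24,"ay":0,"az":0},
    {"gripper":1,"tx":0,"ty":0.93,"tz":0.06,"ax":0.24,"ay":0,"az":0},
    {"gripper":1,"tx":0,"ty":0.93,"tz":0.06,"ax":0.24,"ay":0,"az":0},
    {"gripper":1,"tx":0,"ty":0.93,"tz":0.06,"ax":0.24,"ay":0,"az":0},
    {"gripper":1,"tx":0,"ty":0.93,"tz":0.06,"ax":0.24,"ay":0,"az":0},
  ],
)

```text
t: 3.6
eef_pos: [0.5654, 0.1473, 0.4108]
ee_rot: [3.076, 1.571, 0.493]
force: [1.4, -0.3, -1.5]
width: 0.0877
```

play_rows(
  steps=[
    {"gripper":1,"tx":0,"ty":0.93,"tz":0.06,"ax":0.24,"ay":0,"az":0},
    {"gripper":1,"tx":0,"ty":0.93,"tz":0.06,"ax":0.24,"ay":0,"az":0},
    {"gripper":1,"tx":0.1,"ty":0.83,"tz":0.42,"ax":0.27,"ay":0,"az":0},
    {"gripper":1,"tx":0.1,"ty":0.83,"tz":0.42,"ax":0.27,"ay":0,"az":0},
    {"gripper":1,"tx":0.1,"ty":0.83,"tz":0.42,"ax":0.27,"ay":0,"az":0},
    {"gripper":1,"tx":0.1,"ty":0.87,"tz":0.33,"ax":0.27,"ay":0,"az":0},
    {"gripper":1,"tx":0.1,"ty":0.87,"tz":0.33,"ax":0.27,"ay":0,"az":0},
    {"gripper":1,"tx":0.1,"ty":0.87,"tz":0.33,"ax":0.27,"ay":0,"az":0},
    {"gripper":1,"tx":0.1,"ty":0.9,"tz":0.25,"ax":0.27,"ay":0,"az":0},
    {"gripper":1,"tx":0.1,"ty":0.9,"tz":0.25,"ax":0.27,"ay":0,"az":0},
    {"gripper":1,"tx":0.1,"ty":0.9,"tz":0.25,"ax":0.27,"ay":0,"az":0},
    {"gripper":1,"tx":0.1,"ty":0.92,"tz":0.16,"ax":0.27,"ay":0,"az":0},
    {"gripper":1,"tx":0.1,"ty":0.92,"tz":0.16,"ax":0.27,"ay":0,"az":0},
    {"gripper":1,"tx":0.1,"ty":0.92,"tz":0.16,"ax":0.27,"ay":0,"az":0},
  ],
)

```text
t: 4.77
eef_pos: [0.5964, -0.1734, 0.3807]
ee_rot: [2.691, 1.571, -0.282]
force: [-0.1, -0.3, -0.4]
width: 0.0876
```

```bash
sed -i 's/^        row={k:v for k,v in row.items() if v!=0}$//' plan.py; python3 - <<'E'
from plan import *
g=pick(.584,-.3425,-.025,.07,-1);h=(g[0]+[0,0,.13],g[1])
st();err(h)
show(h)
E
```

```text
t 4.77 q [ 0.031  0.287 -0.148  0.    -1.136  0.138] p [ 0.5964 -0.1734  0.3807] F [-0.1 -0.3 -0.4] w 0.0876
poserr mm tool axes [ 21.67 164.55  40.71] rot deg [ 1.112e+01 -1.000e-02 -1.000e-02]
[{"tx":0.11,"ty":0.82,"tz":0.2,"ax":0.23,"ay":0.0,"az":0.0,"gripper":1},{"tx":0.11,"ty":0.83,"tz":0.18,"ax":0.23,"ay":0.0,"az":0.0,"gripper":1},{"tx":0.11,"ty":0.83,"tz":0.16,"ax":0.23,"ay":0.0,"az":0.0,"gripper":1},{"tx":0.11,"ty":0.84,"tz":0.15,"ax":0.23,"ay":0.0,"az":0.0,"gripper":1},{"tx":0.11,"ty":0.84,"tz":0.12,"ax":0.23,"ay":0.0,"az":0.0,"gripper":1},{"tx":0.11,"ty":0.84,"tz":0.11,"ax":0.23,"ay":0.0,"az":0.0,"gripper":1},{"tx":0.1,"ty":0.84,"tz":0.08,"ax":0.24,"ay":0.0,"az":0.0,"gripper":1},{"tx":0.11,"ty":0.85,"tz":0.07,"ax":0.23,"ay":0.0,"az":0.0,"gripper":1}]
8 rows
```

play_rows(
  steps=[
    {"gripper":1,"tx":0.1,"ty":0.82,"tz":0.2,"ax":0.23,"ay":0,"az":0},
    {"gripper":1,"tx":0.11,"ty":0.83,"tz":0.18,"ax":0.23,"ay":0,"az":0},
    {"gripper":1,"tx":0.11,"ty":0.83,"tz":0.16,"ax":0.23,"ay":0,"az":0},
    {"gripper":1,"tx":0.11,"ty":0.84,"tz":0.14,"ax":0.23,"ay":0,"az":0},
    {"gripper":1,"tx":0.11,"ty":0.84,"tz":0.12,"ax":0.23,"ay":0,"az":0},
    {"gripper":1,"tx":0.11,"ty":0.84,"tz":0.1,"ax":0.23,"ay":0,"az":0},
    {"gripper":1,"tx":0.11,"ty":0.84,"tz":0.09,"ax":0.24,"ay":0,"az":0},
    {"gripper":1,"tx":0.11,"ty":0.84,"tz":0.08,"ax":0.23,"ay":0,"az":0},
    {"gripper":1,"tx":0,"ty":0,"tz":0,"ax":0,"ay":0,"az":0},
  ],
)

```text
t: 5.52
eef_pos: [0.5834, -0.3441, 0.3579]
ee_rot: [0.099, 1.569, -3.07]
force: [-0.3, 0.1, -0.2]
width: 0.0879
```

```bash
python3 - <<'E'
from plan import *
from h import *
g=pick(.584,-.3425,-.025,.07,-1);h=(g[0]+[0,0,.13],g[1])
st();err(h)
a=optics.grab_frame("side");b=optics.grab_frame("top")
cv2.imwrite("pics/a1.png",np.hstack([cv2.resize(i[y:y+150,x:x+130,::-1],None,fx=3,fy=3) for i,x,y in((a,380,230),(b,400,140))]))
E
```

```text
t 5.52 q [-0.246  0.392 -0.046  0.    -1.133  0.218] p [ 0.5834 -0.3441  0.3579] F [-0.3  0.1 -0.2] w 0.0879
poserr mm tool axes [-1.12 -1.63 -0.6 ] rot deg [-0.13  0.08 -0.01]
```

View pics/a1.png

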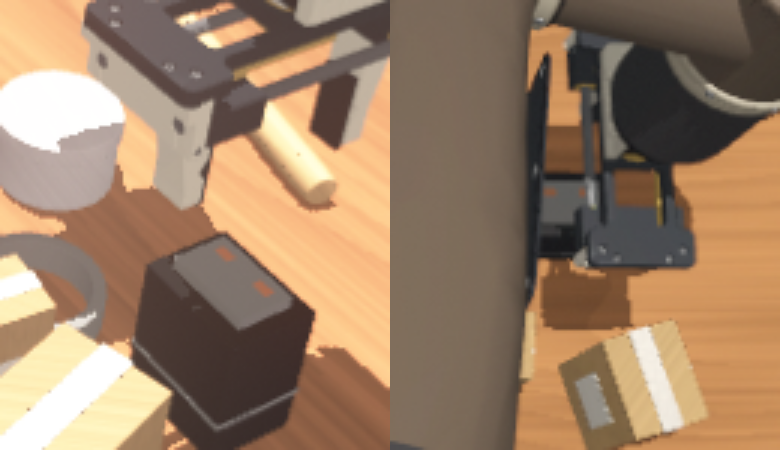

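play_rows(
  steps=[
    {"gripper":1,"tx":0.86,"ty":-0.01,"tz":0,"ax":0,"ay":0,"az":0},
    {"gripper":1,"tx":0.86,"ty":-0.01,"tz":0,"ax":0,"ay":0,"az":0},
    {"gripper":1,"tx":0.86,"ty":-0.01,"tz":0,"ax":0,"ay":0,"az":0},
    {"gripper":1,"tx":0.86,"ty":-0.01,"tz":0,"ax":0,"ay":0,"az":0},
    {"gripper":1,"tx":0.86,"ty":-0.01,"tz":0,"ax":0,"ay":0,"az":0},
    {"gripper":1,"tx":0.86,"ty":0,"tz":0,"ax":0,"ay":0,"az":0},
    {"gripper":1,"tx":0,"ty":0,"tz":0,"ax":0,"ay":0,"az":0},
  ],
)

```text
t: 6.2
eef_pos: [0.5828, -0.3383, 0.2256]
ee_rot: [-0.391, 1.564, 2.727]
force: [-1.3, 0.2, -0.6]
width: 0.088
```

play_rows(
  newtons=50,
  steps=[
    {"gripper":0,"tx":0,"ty":0,"tz":0,"ax":0,"ay":0,"az":0},
    {"gripper":0,"tx":0,"ty":0,"tz":0,"ax":0,"ay":0,"az":0},
    {"gripper":0,"tx":0,"ty":0,"tz":0,"ax":0,"ay":0,"az":0},
    {"gripper":0,"tx":0,"ty":0,"tz":0,"ax":0,"ay":0,"az":0},
    {"gripper":0,"tx":0,"ty":0,"tz":0,"ax":0,"ay":0,"az":0},
    {"gripper":0,"tx":0,"ty":0,"tz":0,"ax":0,"ay":0,"az":0},
  ],
)

```text
t: 6.7
eef_pos: [0.5841, -0.34, 0.2311]
ee_rot: [2.794, 1.57, -0.371]
force: [-1.4, 1.5, 5.8]
width: 0.0576
```

```bash
python3 - <<'E'
from plan import *
g=pick(.584,-.3425,-.025,.07,-1)
st();err(g)
p,R=cur()
l=(p+[0,0,.2],R)
# battery at -Y(tray +y)?: tray y end left = -ty. battery at ty=-(95-37-2)=-56mm
h=put(-.055,.07,extra=.11); f=put(-.055,.07)
print(h[0],f[0])
E
```

```text
t 6.7 q [-0.239  0.503 -0.186  0.    -0.881  0.216] p [ 0.5841 -0.34    0.2311] F [-1.4  1.5  5.8] w 0.0576
poserr mm tool axes [2.13 2.55 0.08] rot deg [ 0.09 -0.06 -0.02]
[0.67638381 0.2551973  0.36673457] [0.63519687 0.23286188 0.26721189]
```

```bash
python3 - <<'E'
from plan import *
from station import optics
P=[];Q=[]
for i in range(8):
    optics.grab_frame("side");s=telemetry.get_state();P.append(s['eef_pos']);Q.append(s['q'])
print(np.round(P,4));print(np.std(P,axis=0),np.mean(P,axis=0),np.std(Q,axis=0))
E
```

```text
[[ 0.5842 -0.34    0.2311]
 [ 0.5841 -0.34    0.2311]
 [ 0.5842 -0.34    0.2311]
 [ 0.5842 -0.34    0.2311]
 [ 0.5841 -0.34    0.2311]
 [ 0.5842 -0.34    0.2311]
 [ 0.5842 -0.34    0.2311]
 [ 0.5841 -0.34    0.2311]]
[1.26867991e-05 1.22786654e-05 1.37257660e-05] [ 0.58415459 -0.33998346  0.23113384] [1.95728963e-05 1.61543779e-05 2.10675494e-05 1.26109962e-05
 1.59438590e-05 2.08203129e-05]
```

```bash
python3 - <<'E'
from plan import *
p,R=cur()
l=(p+[0,0,.18],R)
h=put(-.0585,.072,extra=.11)
show(l,h,grip=0)
E
```

```text
[{"tx":-0.9,"ty":0.0,"tz":0.0,"ax":0.0,"ay":0.0,"az":0.0,"gripper":0},{"tx":-0.9,"ty":0.0,"tz":0.0,"ax":0.0,"ay":0.0,"az":0.0,"gripper":0},{"tx":-0.9,"ty":0.0,"tz":0.0,"ax":0.0,"ay":0.0,"az":0.0,"gripper":0},{"tx":-0.9,"ty":0.0,"tz":0.0,"ax":0.0,"ay":0.0,"az":0.0,"gripper":0},{"tx":-0.9,"ty":0.0,"tz":0.0,"ax":0.0,"ay":0.0,"az":0.0,"gripper":0},{"tx":-0.9,"ty":0.0,"tz":0.0,"ax":0.0,"ay":0.0,"az":0.0,"gripper":0},{"tx":-0.9,"ty":0.0,"tz":0.0,"ax":0.0,"ay":0.0,"az":0.0,"gripper":0},{"tx":-0.9,"ty":0.0,"tz":-0.01,"ax":0.0,"ay":0.0,"az":0.0,"gripper":0},{"tx":0.07,"ty":-0.92,"tz":-0.12,"ax":-0.19,"ay":-0.16,"az":0.04,"gripper":0},{"tx":0.06,"ty":-0.92,"tz":-0.14,"ax":-0.19,"ay":-0.16,"az":0.04,"gripper":0},{"tx":0.05,"ty":-0.92,"tz":-0.16,"ax":-0.19,"ay":-0.16,"az":0.04,"gripper":0},{"tx":0.05,"ty":-0.92,"tz":-0.18,"ax":-0.19,"ay":-0.16,"az":0.04,"gripper":0},{"tx":0.04,"ty":-0.91,"tz":-0.19,"ax":-0.19,"ay":-0.16,"az":0.04,"gripper":0},{"tx":0.03,"ty":-0.91,"tz":-0.21,"ax":-0.19,"ay":-0.16,"az":0.04,"gripper":0},{"tx":0.02,"ty":-0.9,"tz":-0.23,"ax":-0.19,"ay":-0.16,"az":0.04,"gripper":0},
[... 802 characters left out ...]
-0.83,"tz":-0.42,"ax":-0.18,"ay":-0.16,"az":0.05,"gripper":0},{"tx":-0.09,"ty":-0.82,"tz":-0.43,"ax":-0.19,"ay":-0.16,"az":0.04,"gripper":0},{"tx":-0.1,"ty":-0.82,"tz":-0.45,"ax":-0.18,"ay":-0.15,"az":0.05,"gripper":0},{"tx":-0.11,"ty":-0.81,"tz":-0.46,"ax":-0.19,"ay":-0.16,"az":0.04,"gripper":0},{"tx":-0.12,"ty":-0.79,"tz":-0.48,"ax":-0.18,"ay":-0.15,"az":0.05,"gripper":0},{"tx":-0.13,"ty":-0.79,"tz":-0.49,"ax":-0.19,"ay":-0.16,"az":0.04,"gripper":0},{"tx":-0.14,"ty":-0.77,"tz":-0.5,"ax":-0.18,"ay":-0.15,"az":0.05,"gripper":0},{"tx":-0.15,"ty":-0.77,"tz":-0.51,"ax":-0.19,"ay":-0.16,"az":0.04,"gripper":0},{"tx":-0.17,"ty":-0.75,"tz":-0.52,"ax":-0.18,"ay":-0.15,"az":0.05,"gripper":0}]
34 rows
```

play_rows(
  newtons=50,
  steps=[
    {"gripper":0,"tx":-0.4,"ty":0,"tz":0,"ax":0,"ay":0,"az":0},
    {"gripper":0,"tx":-0.8,"ty":0,"tz":0,"ax":0,"ay":0,"az":0},
    {"gripper":0,"tx":-1,"ty":0,"tz":0,"ax":0,"ay":0,"az":0},
    {"gripper":0,"tx":-1,"ty":0,"tz":0,"ax":0,"ay":0,"az":0},
    {"gripper":0,"tx":-1,"ty":0,"tz":0,"ax":0,"ay":0,"az":0},
    {"gripper":0,"tx":-1,"ty":0,"tz":0,"ax":0,"ay":0,"az":0},
    {"gripper":0,"tx":-1,"ty":0,"tz":0,"ax":0,"ay":0,"az":0},
    {"gripper":0,"tx":-1,"ty":0,"tz":0,"ax":0,"ay":0,"az":0},
    {"gripper":0,"tx":0.06,"ty":-0.92,"tz":-0.14,"ax":-0.19,"ay":-0.16,"az":0.04},
    {"gripper":0,"tx":0.06,"ty":-0.92,"tz":-0.14,"ax":-0.19,"ay":-0.16,"az":0.04},
    {"gripper":0,"tx":0.06,"ty":-0.92,"tz":-0.16,"ax":-0.19,"ay":-0.16,"az":0.04},
    {"gripper":0,"tx":0.04,"ty":-0.92,"tz":-0.18,"ax":-0.19,"ay":-0.16,"az":0.04},
    {"gripper":0,"tx":0.04,"ty":-0.91,"tz":-0.2,"ax":-0.19,"ay":-0.16,"az":0.04},
    {"gripper":0,"tx":0.03,"ty":-0.91,"tz":-0.22,"ax":-0.19,"ay":-0.16,"az":0.04},
    {"gripper":0,"tx":0.02,"ty":-0.9,"tz":-0.24,"ax":-0.19,"ay":-0.16,"az":0.04},
    {"gripper":0,"tx":0.02,"ty":-0.9,"tz":-0.26,"ax":-0.19,"ay":-0.16,"az":0.04},
    {"gripper":0,"tx":0,"ty":-0.89,"tz":-0.28,"ax":-0.19,"ay":-0.16,"az":0.04},
    {"gripper":0,"tx":0,"ty":-0.89,"tz":-0.3,"ax":-0.19,"ay":-0.16,"az":0.04},
    {"gripper":0,"tx":-0.02,"ty":-0.88,"tz":-0.32,"ax":-0.19,"ay":-0.16,"az":0.04},
    {"gripper":0,"tx":-0.02,"ty":-0.88,"tz":-0.34,"ax":-0.19,"ay":-0.16,"az":0.04},
  ],
)

```text
t: 8.77
eef_pos: [0.6289, -0.0623, 0.3906]
ee_rot: [0.122, 1.363, -2.803]
force: [-0.3, -0.2, -4.7]
width: 0.0574
```

play_rows(
  steps=[
    {"gripper":0,"tx":-0.04,"ty":-0.87,"tz":-0.34,"ax":-0.19,"ay":-0.16,"az":0.04},
    {"gripper":0,"tx":-0.04,"ty":-0.86,"tz":-0.36,"ax":-0.19,"ay":-0.16,"az":0.04},
    {"gripper":0,"tx":-0.05,"ty":-0.86,"tz":-0.38,"ax":-0.19,"ay":-0.16,"az":0.04},
    {"gripper":0,"tx":-0.06,"ty":-0.85,"tz":-0.4,"ax":-0.19,"ay":-0.16,"az":0.04},
    {"gripper":0,"tx":-0.07,"ty":-0.84,"tz":-0.4,"ax":-0.19,"ay":-0.16,"az":0.04},
    {"gripper":0,"tx":-0.08,"ty":-0.83,"tz":-0.42,"ax":-0.19,"ay":-0.16,"az":0.05},
    {"gripper":0,"tx":-0.09,"ty":-0.82,"tz":-0.44,"ax":-0.18,"ay":-0.16,"az":0.05},
    {"gripper":0,"tx":-0.1,"ty":-0.82,"tz":-0.45,"ax":-0.18,"ay":-0.15,"az":0.05},
    {"gripper":0,"tx":-0.11,"ty":-0.81,"tz":-0.46,"ax":-0.18,"ay":-0.15,"az":0.05},
    {"gripper":0,"tx":-0.12,"ty":-0.8,"tz":-0.48,"ax":-0.18,"ay":-0.15,"az":0.05},
    {"gripper":0,"tx":-0.13,"ty":-0.79,"tz":-0.5,"ax":-0.18,"ay":-0.15,"az":0.05},
    {"gripper":0,"tx":0,"ty":0,"tz":0,"ax":0,"ay":0,"az":0},
    {"gripper":0,"tx":0,"ty":0,"tz":0,"ax":0,"ay":0,"az":0},
    {"gripper":0,"tx":0,"ty":0,"tz":0,"ax":0,"ay":0,"az":0},
  ],
)

```text
t: 9.93
eef_pos: [0.6687, 0.1907, 0.3728]
ee_rot: [0.034, 1.18, -2.672]
force: [0.5, 0.4, -5.1]
width: 0.058
```

```bash
python3 - <<'E'
from plan import *
st();h=put(-.0585,.072,extra=.11);err(h);show(h,grip=0)
E
```

```text
t 9.93 q [ 0.548  0.541  0.208 -0.03  -1.627 -0.108] p [0.6687 0.1907 0.3728] F [ 0.5  0.4 -5.1] w 0.058
poserr mm tool axes [-10.09 -58.68 -33.68] rot deg [-3.36 -2.82  0.68]
[{"tx":-0.13,"ty":-0.78,"tz":-0.45,"ax":-0.19,"ay":-0.16,"az":0.04,"gripper":0},{"tx":-0.15,"ty":-0.77,"tz":-0.46,"ax":-0.18,"ay":-0.15,"az":0.04,"gripper":0},{"tx":-0.16,"ty":-0.77,"tz":-0.48,"ax":-0.19,"ay":-0.16,"az":0.03,"gripper":0}]
3 rows
```

play_rows(
  steps=[
    {"gripper":0,"tx":-0.14,"ty":-0.78,"tz":-0.45,"ax":-0.19,"ay":-0.16,"az":0.04},
    {"gripper":0,"tx":-0.15,"ty":-0.77,"tz":-0.46,"ax":-0.18,"ay":-0.15,"az":0.04},
    {"gripper":0,"tx":-0.16,"ty":-0.77,"tz":-0.48,"ax":-0.19,"ay":-0.16,"az":0.03},
    {"gripper":0,"tx":0,"ty":0,"tz":0,"ax":0,"ay":0,"az":0},
    {"gripper":0,"tx":0,"ty":0,"tz":0,"ax":0,"ay":0,"az":0},
    {"gripper":0,"tx":0,"ty":0,"tz":0,"ax":0,"ay":0,"az":0},
    {"gripper":0,"tx":0,"ty":0,"tz":0,"ax":0,"ay":0,"az":0},
  ],
)

```text
t: 10.52
eef_pos: [0.6758, 0.2575, 0.3697]
ee_rot: [0.0, 1.132, -2.646]
force: [-0.5, -0.5, -4.7]
width: 0.058
```

```bash
cat > look.py <<'E'
from plan import *
from rapid import *
import sys
def grasped(off,half,H,hg):
    # box edges in world given current tool pose; part frame: x=tool z, y=tool y, z=-tool x
    p,R=cur();M=R.as_matrix();RR=np.c_[M[:,2],M[:,1],-M[:,0]]
    o=p+M@np.array([.159+hg,off,0])
    a,b=half
    t=[(a,b,H),(a,-b,H),(-a,-b,H),(-a,b,H)];bt=[(x,y,0) for x,y,_ in t]
    return [(np.array(q)@RR.T+o) for q in t],[(np.array(q)@RR.T+o) for q in bt]
def pics(name,groups,so=(240,90,170,150),to=(210,130,170,150),k=2.35):
    out=[];ims={}
    for cam,(x0,y0,w,h) in(("side",so),("top",to)):
        im=optics.grab_frame(cam);ims[cam]=im;np.save(f"{cam}_last.npy",im)
        c=cv2.resize(im[y0:y0+h,x0:x0+w,::-1],None,fx=k,fy=k,interpolation=cv2.INTER_CUBIC)
        for col,segs in groups:
            for s in segs:
                q=(proj(cam,np.array(s))-[x0,y0]+.5)*k
                cv2.line(c,*[tuple(int(v) for v in a) for a in q],col,1)
        out.append(c)
    cv2.imwrite(name,np.hstack(out));return ims
def boxsegs(t,b): return loop(t)+loop(b)+list(zip(t,b))
def traysegs():
    M=trayR();f=lambda L:[M.apply(np.array(v))+TR['o'] for v in L]
    r=f(rim);return loop(r)+[tuple(f(s)) for s in(((X,Y,0),(X,-Y,0)),((X,Y,.05),(X,Y,0)),((X,-Y,.05),(X,-Y,0)))]
E
python3 - <<'E'
from look import *
st();err(put(-.0585,.072,extra=.11))
pics("pics/b1.png",[((0,255,0),traysegs()),((0,0,255),boxsegs(*grasped(.0025,(.029,.037),.092,.072)))])
E
```

```text
t 10.52 q [ 0.617  0.607  0.317 -0.052 -1.717 -0.118] p [0.6758 0.2575 0.3697] F [-0.5 -0.5 -4.7] w 0.058
poserr mm tool axes [ 0.97 -1.21 -0.72] rot deg [-0.08 -0.06  0.03]
```

View pics/b1.png

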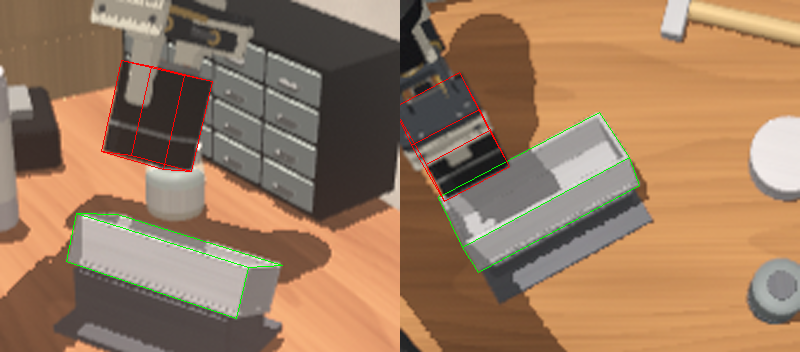

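```bash
cat > r3.py <<'E'
from look import *
ims={c:gray(np.load(f"{c}_last.npy")) for c in("side","top")}
p,R=cur();M=R.as_matrix();RR=np.c_[M[:,2],M[:,1],-M[:,0]]
def m(q,pts): return (np.atleast_2d(pts)+np.array(q)+[0,.0025,-.072])@RR.T+p+M@[.159,0,0]
a,b,H=.029,.037,.092
# faces seen: part +x face (towards robot) and +y face(-Y world)
E=[("side",(a,b,0),(a,-b,0)),("side",(-a,b,0),(a,b,0)),("side",(-a,b,0),(-a,b,H)),("side",(a,-b,0),(a,-b,H)),("side",(a,b,0),(a,b,H)),
   ("top",(a,b,0),(a,-b,0)),("top",(a,b,0),(a,b,.05)),("top",(a,-b,0),(a,-b,.04))]
import itertools
for sel in(("side",),("top",),("side","top")):
    print(sel,end='');q=rapid(ims,[e for e in E if e[0] in sel],m,[0,0,0],w0=3)
E
python3 r3.py
```

```text
('side',)   p [-0.0213 -0.0119 -0.0007] n 114 med|r| 0.024 rms 0.092
('top',)   p [-0.0147  0.0022 -0.0146] n 55 med|r| 0.02 rms 0.072
('side', 'top')   p [0.0004 0.0013 0.0016] n 175 med|r| 0.14 rms 0.234
```

play_rows(
  steps=[
    {"gripper":0,"tx":0.4,"ty":-0.07,"tz":-0.04,"ax":0,"ay":0,"az":0},
    {"gripper":0,"tx":0.6,"ty":0,"tz":0,"ax":0,"ay":0,"az":0},
    {"gripper":0,"tx":0.6,"ty":0,"tz":0,"ax":0,"ay":0,"az":0},
    {"gripper":0,"tx":0.5,"ty":0,"tz":0,"ax":0,"ay":0,"az":0},
    {"gripper":0,"tx":0.4,"ty":0,"tz":0,"ax":0,"ay":0,"az":0},
    {"gripper":0,"tx":0,"ty":0,"tz":0,"ax":0,"ay":0,"az":0},
    {"gripper":0,"tx":0,"ty":0,"tz":0,"ax":0,"ay":0,"az":0},
  ],
)

```text
t: 11.2
eef_pos: [0.6522, 0.2478, 0.312]
ee_rot: [0.0, 1.131, -2.645]
force: [-0.0, 0.1, -4.1]
width: 0.0581
```

```bash
python3 - <<'E'
from look import *
st();err(put(-.059,.072,extra=.0))
pics("pics/b2.png",[((0,255,0),traysegs()),((0,0,255),boxsegs(*grasped(.0025,(.029,.037),.092,.072)))])
E
```

```text
t 11.2 q [ 0.625  0.602  0.175 -0.054 -1.581 -0.117] p [0.6522 0.2478 0.312 ] F [-0.   0.1 -4.1] w 0.0581
poserr mm tool axes [47.96  1.05  0.89] rot deg [-0.02  0.02  0.  ]
```

View pics/b2.png

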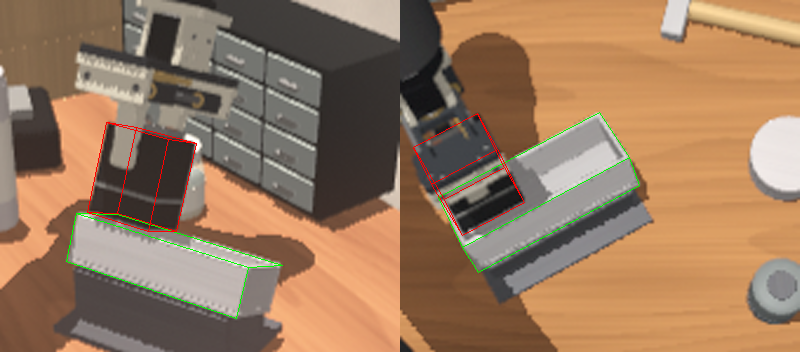

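play_rows(
  steps=[
    {"gripper":0,"tx":0.1,"ty":0.06,"tz":0.02,"ax":0,"ay":0,"az":0},
    {"gripper":0,"tx":0.4,"ty":0,"tz":0,"ax":0,"ay":0,"az":0},
    {"gripper":0,"tx":0.4,"ty":0,"tz":0,"ax":0,"ay":0,"az":0},
    {"gripper":0,"tx":0.4,"ty":0,"tz":0,"ax":0,"ay":0,"az":0},
    {"gripper":0,"tx":0.3,"ty":0,"tz":0,"ax":0,"ay":0,"az":0},
    {"gripper":0,"tx":0.1,"ty":0,"tz":0,"ax":0,"ay":0,"az":0},
    {"gripper":0,"tx":0,"ty":0,"tz":0,"ax":0,"ay":0,"az":0},
    {"gripper":0,"tx":0,"ty":0,"tz":0,"ax":0,"ay":0,"az":0},
  ],
)

```text
t: 11.97
eef_pos: [0.6368, 0.238, 0.274]
ee_rot: [0.0, 1.131, -2.645]
force: [-0.0, 0.8, -4.3]
width: 0.0576
```

```bash
python3 - <<'E'
from plan import *
st();err(put(-.059,.072,extra=.0))
E
```

```text
t 11.97 q [ 0.626  0.605  0.087 -0.055 -1.49  -0.113] p [0.6368 0.238  0.274 ] F [-0.   0.8 -4.3] w 0.0576
poserr mm tool axes [ 5.84 -0.24  0.63] rot deg [-0.   -0.03 -0.  ]
```

Inside the tray with no contact. Continue down in small steps.

play_rows(
  steps=[
    {"gripper":0,"tx":0.1,"ty":0,"tz":0,"ax":0,"ay":0,"az":0},
    {"gripper":0,"tx":0.06,"ty":0,"tz":0,"ax":0,"ay":0,"az":0},
    {"gripper":0,"tx":0.04,"ty":0,"tz":0,"ax":0,"ay":0,"az":0},
    {"gripper":0,"tx":0,"ty":0,"tz":0,"ax":0,"ay":0,"az":0},
    {"gripper":0,"tx":0,"ty":0,"tz":0,"ax":0,"ay":0,"az":0},
  ],
)

```text
t: 12.38
eef_pos: [0.6349, 0.237, 0.2695]
ee_rot: [-0.0, 1.131, -2.645]
force: [-0.8, 0.5, -4.3]
width: 0.0575
```

play_rows(
  steps=[
    {"gripper":0,"tx":0.04,"ty":0,"tz":0,"ax":0,"ay":0,"az":0},
    {"gripper":0,"tx":0,"ty":0,"tz":0,"ax":0,"ay":0,"az":0},
    {"gripper":0,"tx":0,"ty":0,"tz":0,"ax":0,"ay":0,"az":0},
  ],
)

```text
t: 12.63
eef_pos: [0.6345, 0.2367, 0.2686]
ee_rot: [-0.0, 1.131, -2.645]
force: [-0.5, 1.4, -5.0]
width: 0.0573
```

play_rows(
  steps=[
    {"gripper":0,"tx":0.06,"ty":0,"tz":0,"ax":0,"ay":0,"az":0},
    {"gripper":0,"tx":0,"ty":0,"tz":0,"ax":0,"ay":0,"az":0},
    {"gripper":0,"tx":0,"ty":0,"tz":0,"ax":0,"ay":0,"az":0},
  ],
)

```text
t: 12.88
eef_pos: [0.6342, 0.2367, 0.2682]
ee_rot: [0.0, 1.133, -2.644]
force: [0.8, 2.8, 3.1]
width: 0.058
```

play_rows(
  steps=[
    {"gripper":0,"tx":0.05,"ty":0,"tz":0,"ax":0,"ay":0,"az":0},
    {"gripper":0,"tx":0,"ty":0,"tz":0,"ax":0,"ay":0,"az":0},
    {"gripper":0,"tx":0,"ty":0,"tz":0,"ax":0,"ay":0,"az":0},
  ],
)

```text
t: 13.13
eef_pos: [0.634, 0.2366, 0.2683]
ee_rot: [0.001, 1.134, -2.643]
force: [1.8, 3.9, 9.1]
width: 0.0578
```

```bash
python3 - <<'E'
from plan import *
st();err(put(-.059,.072,extra=.0))
E
```

```text
t 13.13 q [ 0.627  0.605  0.072 -0.055 -1.472 -0.113] p [0.634  0.2366 0.2683] F [1.8 3.9 9.1] w 0.0578
poserr mm tool axes [-0.74 -0.11  0.22] rot deg [ 0.03 -0.17 -0.04]
```

play_rows(
  steps=[
    {"gripper":1,"tx":0,"ty":0,"tz":0,"ax":0,"ay":0,"az":0},
    {"gripper":1,"tx":0,"ty":0,"tz":0,"ax":0,"ay":0,"az":0},
    {"gripper":1,"tx":0,"ty":0,"tz":0,"ax":0,"ay":0,"az":0},
    {"gripper":1,"tx":0,"ty":0,"tz":0,"ax":0,"ay":0,"az":0},
    {"gripper":1,"tx":-0.2,"ty":0,"tz":0,"ax":0,"ay":0,"az":0},
    {"gripper":1,"tx":-0.6,"ty":0,"tz":0,"ax":0,"ay":0,"az":0},
    {"gripper":1,"tx":-0.9,"ty":0,"tz":0,"ax":0,"ay":0,"az":0},
    {"gripper":1,"tx":-0.9,"ty":0,"tz":0,"ax":0,"ay":0,"az":0},
    {"gripper":1,"tx":-0.9,"ty":0,"tz":0,"ax":0,"ay":0,"az":0},
    {"gripper":1,"tx":-0.9,"ty":0,"tz":0,"ax":0,"ay":0,"az":0},
  ],
)

```text
t: 13.97
eef_pos: [0.675, 0.2585, 0.3669]
ee_rot: [0.0, 1.131, -2.645]
force: [1.1, -0.3, -0.5]
width: 0.0875
```

```bash
python3 - <<'E'
from look import *
st()
pics("pics/b3.png",[((0,255,0),traysegs())])
p,R=cur()
l=(p+[0.0,0,.03],R)
g=pick(.4637,-.286,-.10,.071,-1);h=(g[0]+[0,0,.14],g[1])
show(h)
E
```

```text
t 13.97 q [ 0.619  0.608  0.312 -0.053 -1.712 -0.118] p [0.675  0.2585 0.3669] F [ 1.1 -0.3 -0.5] w 0.0875
[{"tx":0.3,"ty":0.6,"tz":0.65,"ax":0.22,"ay":0.16,"az":-0.05,"gripper":1},{"tx":0.29,"ty":0.62,"tz":0.64,"ax":0.22,"ay":0.16,"az":-0.05,"gripper":1},{"tx":0.27,"ty":0.64,"tz":0.63,"ax":0.22,"ay":0.16,"az":-0.05,"gripper":1},{"tx":0.26,"ty":0.65,"tz":0.62,"ax":0.22,"ay":0.16,"az":-0.05,"gripper":1},{"tx":0.24,"ty":0.67,"tz":0.61,"ax":0.23,"ay":0.16,"az":-0.05,"gripper":1},{"tx":0.23,"ty":0.68,"tz":0.6,"ax":0.22,"ay":0.16,"az":-0.05,"gripper":1},{"tx":0.22,"ty":0.7,"tz":0.58,"ax":0.23,"ay":0.16,"az":-0.05,"gripper":1},{"tx":0.2,"ty":0.71,"tz":0.57,"ax":0.22,"ay":0.16,"az":-0.05,"gripper":1},{"tx":0.19,"ty":0.73,"tz":0.56,"ax":0.23,"ay":0.16,"az":-0.05,"gripper":1},{"tx":0.18,"ty":0.74,"tz":0.54,"ax":0.22,"ay":0.16,"az":-0.05,"gripper":1},{"tx":0.16,"ty":0.76,"tz":0.53,"ax":0.23,"ay":0.16,"az":-0.05,"gripper":1},{"tx":0.15,"ty":0.77,"tz":0.51,"ax":0.22,"ay":0.16,"az":-0.05,"gripper":1},{"tx":0.14,"ty":0.78,"tz":0.5,"ax":0.23,"ay":0.16,"az":-0.05,"gripper":1},{"tx":0.13,"ty":0.79,"t
[... 183 characters left out ...]
.05,"gripper":1},{"tx":0.09,"ty":0.83,"tz":0.43,"ax":0.23,"ay":0.16,"az":-0.05,"gripper":1},{"tx":0.08,"ty":0.84,"tz":0.41,"ax":0.22,"ay":0.16,"az":-0.05,"gripper":1},{"tx":0.07,"ty":0.85,"tz":0.39,"ax":0.23,"ay":0.16,"az":-0.05,"gripper":1},{"tx":0.06,"ty":0.86,"tz":0.37,"ax":0.22,"ay":0.16,"az":-0.05,"gripper":1}]
[{"tx":0.05,"ty":0.86,"tz":0.35,"ax":0.23,"ay":0.16,"az":-0.05,"gripper":1},{"tx":0.04,"ty":0.87,"tz":0.33,"ax":0.22,"ay":0.16,"az":-0.05,"gripper":1},{"tx":0.03,"ty":0.88,"tz":0.31,"ax":0.23,"ay":0.17,"az":-0.05,"gripper":1},{"tx":0.02,"ty":0.89,"tz":0.3,"ax":0.22,"ay":0.16,"az":-0.05,"gripper":1},{"tx":0.0,"ty":0.89,"tz":0.27,"ax":0.23,"ay":0.17,"az":-0.04,"gripper":1}]
25 rows
```

View pics/b3.png

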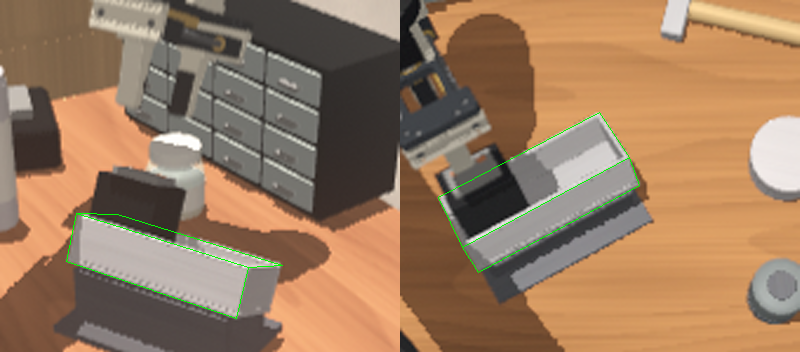

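play_rows(
  steps=[
    {"gripper":1,"tx":0.1,"ty":0.62,"tz":0.64,"ax":0.22,"ay":0.16,"az":-0.05},
    {"gripper":1,"tx":0.1,"ty":0.62,"tz":0.64,"ax":0.22,"ay":0.16,"az":-0.05},
    {"gripper":1,"tx":0.1,"ty":0.64,"tz":0.63,"ax":0.22,"ay":0.16,"az":-0.05},
    {"gripper":1,"tx":0.2,"ty":0.65,"tz":0.62,"ax":0.22,"ay":0.16,"az":-0.05},
    {"gripper":1,"tx":0.2,"ty":0.67,"tz":0.61,"ax":0.23,"ay":0.16,"az":-0.05},
    {"gripper":1,"tx":0.2,"ty":0.68,"tz":0.6,"ax":0.22,"ay":0.16,"az":-0.05},
    {"gripper":1,"tx":0.2,"ty":0.7,"tz":0.58,"ax":0.23,"ay":0.16,"az":-0.05},
    {"gripper":1,"tx":0.2,"ty":0.71,"tz":0.57,"ax":0.22,"ay":0.16,"az":-0.05},
    {"gripper":1,"tx":0.2,"ty":0.73,"tz":0.56,"ax":0.23,"ay":0.16,"az":-0.05},
    {"gripper":1,"tx":0.2,"ty":0.74,"tz":0.54,"ax":0.22,"ay":0.16,"az":-0.05},
    {"gripper":1,"tx":0.2,"ty":0.76,"tz":0.53,"ax":0.23,"ay":0.16,"az":-0.05},
    {"gripper":1,"tx":0.15,"ty":0.77,"tz":0.51,"ax":0.22,"ay":0.16,"az":-0.05},
    {"gripper":1,"tx":0.15,"ty":0.78,"tz":0.5,"ax":0.23,"ay":0.16,"az":-0.05},
    {"gripper":1,"tx":0.15,"ty":0.79,"tz":0.48,"ax":0.22,"ay":0.16,"az":-0.05},
    {"gripper":1,"tx":0.12,"ty":0.8,"tz":0.46,"ax":0.23,"ay":0.16,"az":-0.05},
    {"gripper":1,"tx":0.1,"ty":0.82,"tz":0.45,"ax":0.22,"ay":0.16,"az":-0.05},
    {"gripper":1,"tx":0.1,"ty":0.83,"tz":0.43,"ax":0.23,"ay":0.16,"az":-0.05},
    {"gripper":1,"tx":0.1,"ty":0.84,"tz":0.41,"ax":0.22,"ay":0.16,"az":-0.05},
    {"gripper":1,"tx":0.1,"ty":0.85,"tz":0.39,"ax":0.23,"ay":0.16,"az":-0.05},
    {"gripper":1,"tx":0.1,"ty":0.86,"tz":0.37,"ax":0.22,"ay":0.16,"az":-0.05},
  ],
)

```text
t: 15.73
eef_pos: [0.5093, -0.1761, 0.3792]
ee_rot: [0.237, 1.476, -2.888]
force: [-0.4, -0.3, -0.5]
width: 0.0876
```

play_rows(
  steps=[
    {"gripper":1,"tx":0.1,"ty":0.86,"tz":0.35,"ax":0.22,"ay":0.16,"az":-0.05},
    {"gripper":1,"tx":0.1,"ty":0.87,"tz":0.33,"ax":0.22,"ay":0.16,"az":-0.05},
    {"gripper":1,"tx":0.05,"ty":0.88,"tz":0.31,"ax":0.22,"ay":0.16,"az":-0.05},
    {"gripper":1,"tx":0.05,"ty":0.89,"tz":0.3,"ax":0.22,"ay":0.16,"az":-0.05},
    {"gripper":1,"tx":0,"ty":0.4,"tz":0.2,"ax":0.22,"ay":0.16,"az":-0.05},
    {"gripper":1,"tx":0,"ty":0,"tz":0,"ax":0,"ay":0,"az":0},
    {"gripper":1,"tx":0,"ty":0,"tz":0,"ax":0,"ay":0,"az":0},
    {"gripper":1,"tx":0,"ty":0,"tz":0,"ax":0,"ay":0,"az":0},
  ],
)

```text
t: 16.4
eef_pos: [0.4704, -0.2714, 0.3756]
ee_rot: [0.231, 1.563, -3.008]
force: [-0.3, 1.0, -0.1]
width: 0.0876
```

```bash
python3 - <<'E'
from look import *
g=pick(.4637,-.286,-.10,.071,-1);h=(g[0]+[0,0,.1],g[1])
st();err(h);show(h)
def m(q,pts):
    M=trayR();return (M*Rn.from_rotvec([0,0,q[2]])).apply(pts)+TR['o']+M.apply([q[0],q[1],.005])
ims=pics("pics/c1.png",[((0,255,0),traysegs())])
g={c:gray(i) for c,i in ims.items()}
a,b,H=.029,.037,.092
t=[(a,b,H),(a,-b,H),(-a,-b,H),(-a,b,H)]
E=[(c,*e) for c in("top","side") for e in loop(t)]+[("side",(a,b,H),(a,b,.05)),("side",(a,-b,H),(a,-b,.05)),("side",(-a,b,H),(-a,b,.06))]
for sel in(("top",),("side",),("top","side")): print(sel);rapid(g,[e for e in E if e[0] in sel],m,[-.003,-.055,0],w0=3)
E
```

```text
t 16.4 q [-0.161  0.166 -0.321  0.003 -1.091  0.063] p [ 0.4704 -0.2714  0.3756] F [-0.3  1.  -0.1] w 0.0876
poserr mm tool axes [45.67 15.12  4.91] rot deg [ 0.15  0.43 -0.1 ]
[{"tx":0.61,"ty":0.2,"tz":0.07,"ax":0.01,"ay":0.02,"az":-0.01,"gripper":1},{"tx":0.61,"ty":0.2,"tz":0.06,"ax":0.01,"ay":0.03,"az":0.0,"gripper":1},{"tx":0.61,"ty":0.21,"tz":0.07,"ax":0.0,"ay":0.02,"az":-0.01,"gripper":1}]
3 rows
('top',)
   p [ 0.0019 -0.0542 -0.0121] n 92 med|r| 0.048 rms 0.161
('side',)
   p [-0.0164 -0.0647  0.0299] n 106 med|r| 0.178 rms 0.346
('top', 'side')
   p [ 0.0017 -0.0541  0.0006] n 199 med|r| 0.214 rms 0.344
```

View pics/c1.png

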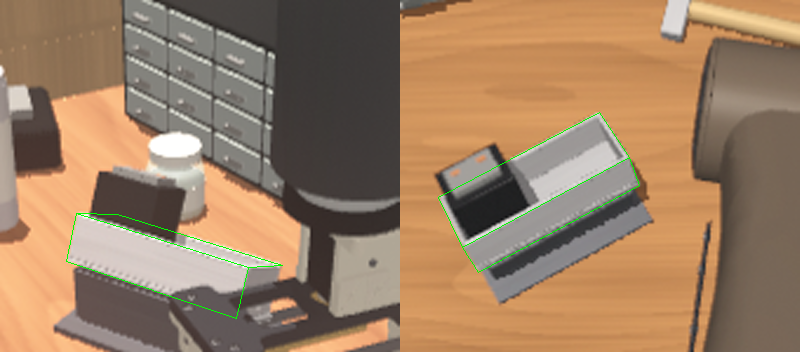

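play_rows(
  steps=[
    {"gripper":1,"tx":0.6,"ty":0.2,"tz":0.07,"ax":0.01,"ay":0.02,"az":0},
    {"gripper":1,"tx":0.6,"ty":0.2,"tz":0.07,"ax":0.01,"ay":0.03,"az":0},
    {"gripper":1,"tx":0.6,"ty":0.2,"tz":0.06,"ax":0,"ay":0.02,"az":-0.01},
    {"gripper":1,"tx":0.8,"ty":0,"tz":0,"ax":0,"ay":0,"az":0},
    {"gripper":1,"tx":0.8,"ty":0,"tz":0,"ax":0,"ay":0,"az":0},
    {"gripper":1,"tx":0.4,"ty":0,"tz":0,"ax":0,"ay":0,"az":0},
    {"gripper":1,"tx":0,"ty":0,"tz":0,"ax":0,"ay":0,"az":0},
    {"gripper":1,"tx":0,"ty":0,"tz":0,"ax":0,"ay":0,"az":0},
    {"gripper":1,"tx":0,"ty":0,"tz":0,"ax":0,"ay":0,"az":0},
  ],
)

```text
t: 17.25
eef_pos: [0.4644, -0.2861, 0.2817]
ee_rot: [2.374, 1.569, -0.866]
force: [-0.9, 0.7, 0.1]
width: 0.0875
```

```bash
python3 - <<'E'
from look import *
g=pick(.4637,-.286,-.10,.071,-1)
st();err(g)
pics("pics/c2.png",[],so=(300,190,190,170),to=(370,190,150,110))
E
```

```text
t 17.25 q [-0.192  0.261 -0.438  0.002 -0.87   0.093] p [ 0.4644 -0.2861  0.2817] F [-0.9  0.7  0.1] w 0.0875
poserr mm tool axes [51.72 -0.12  0.82] rot deg [ 0.07 -0.08 -0.07]Traceback (most recent call last):
  File "<stdin>", line 4, in <module>
  File "look.py", line 21, in pics
    cv2.imwrite(name,np.hstack(out));return ims
                     ~~~~~~~~~^^^^^
    return _nx.concatenate(arrs, 1, dtype=dtype, casting=casting)
           ~~~~~~~~~~~~~~~^^^^^^^^^^^^^^^^^^^^^^^^^^^^^^^^^^^^^^^
ValueError: all the input array dimensions except for the concatenation axis must match exactly, but along dimension 0, the array at index 0 has size 400 and the array at index 1 has size 258
```

```bash
python3 - <<'E'
import numpy as np,cv2
im=np.load("side_last.npy");cv2.imwrite("pics/c2.png",cv2.resize(im[200:360,300:480,::-1],None,fx=3.5,fy=3.5))
E
```

```text
(no output)
```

View pics/c2.png

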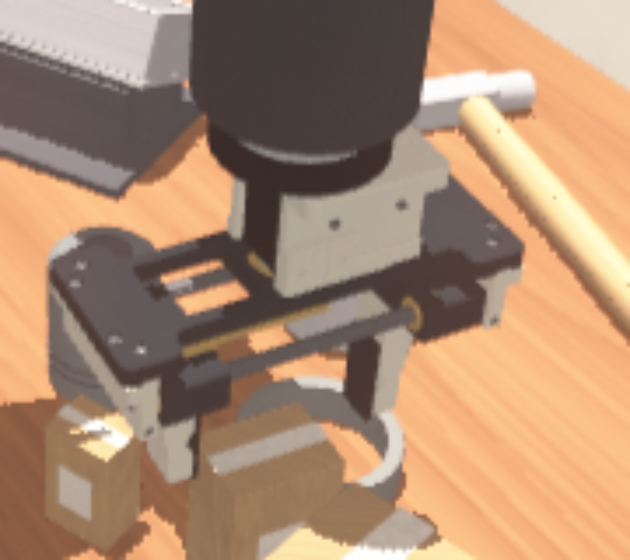

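play_rows(
  newtons=45,
  steps=[
    {"gripper":1,"tx":0.6,"ty":0,"tz":0.03,"ax":0,"ay":0,"az":0},
    {"gripper":1,"tx":0.7,"ty":0,"tz":0,"ax":0,"ay":0,"az":0},
    {"gripper":1,"tx":0.5,"ty":0,"tz":0,"ax":0,"ay":0,"az":0},
    {"gripper":1,"tx":0.25,"ty":0,"tz":0,"ax":0,"ay":0,"az":0},
    {"gripper":1,"tx":0,"ty":0,"tz":0,"ax":0,"ay":0,"az":0},
    {"gripper":1,"tx":0,"ty":0,"tz":0,"ax":0,"ay":0,"az":0},
    {"gripper":0,"tx":0,"ty":0,"tz":0,"ax":0,"ay":0,"az":0},
    {"gripper":0,"tx":0,"ty":0,"tz":0,"ax":0,"ay":0,"az":0},
    {"gripper":0,"tx":0,"ty":0,"tz":0,"ax":0,"ay":0,"az":0},
    {"gripper":0,"tx":0,"ty":0,"tz":0,"ax":0,"ay":0,"az":0},
    {"gripper":0,"tx":0,"ty":0,"tz":0,"ax":0,"ay":0,"az":0},
    {"gripper":0,"tx":0,"ty":0,"tz":0,"ax":0,"ay":0,"az":0},
  ],
)

```text
t: 18.35
eef_pos: [0.463, -0.2863, 0.2297]
ee_rot: [2.15, 1.57, -1.091]
force: [-0.1, 0.2, 3.3]
width: 0.0576
```

```bash
python3 - <<'E'
from plan import *
g=pick(.4637,-.286,-.10,.071,-1)
st();err(g);p,R=cur();hg=p[2]-.159;off=(g[0]-p)@R.as_matrix()[:,1];print('hg',hg,'off',off)
l=(p+[0,0,.17],R)
h=put(.069-off,hg,extra=.11);print(h[0])
show(l,h,grip=0)
E
```

```text
t 18.35 q [-0.193  0.327 -0.494  0.001 -0.75   0.093] p [ 0.463  -0.2863  0.2297] F [-0.1  0.2  3.3] w 0.0576
poserr mm tool axes [-0.27 -0.32 -0.63] rot deg [ 0.02 -0.03 -0.05]
hg 0.07073111872346988 off -0.0003193416422727961
[0.73592174 0.14606146 0.36739605]
[{"tx":-0.85,"ty":0.0,"tz":0.0,"ax":0.0,"ay":0.0,"az":0.0,"gripper":0},{"tx":-0.85,"ty":0.0,"tz":0.0,"ax":0.0,"ay":0.0,"az":0.0,"gripper":0},{"tx":-0.85,"ty":0.0,"tz":0.0,"ax":0.0,"ay":0.0,"az":0.0,"gripper":0},{"tx":-0.85,"ty":0.0,"tz":0.0,"ax":0.0,"ay":0.0,"az":0.0,"gripper":0},{"tx":-0.85,"ty":0.0,"tz":0.0,"ax":0.0,"ay":0.0,"az":0.0,"gripper":0},{"tx":-0.85,"ty":0.0,"tz":0.0,"ax":0.0,"ay":0.0,"az":0.0,"gripper":0},{"tx":-0.85,"ty":0.0,"tz":0.0,"ax":0.0,"ay":0.0,"az":0.0,"gripper":0},{"tx":-0.85,"ty":0.01,"tz":0.0,"ax":0.0,"ay":0.0,"az":0.0,"gripper":0},{"tx":0.06,"ty":-0.83,"tz":-0.42,"ax":-0.25,"ay":-0.19,"az":0.06,"gripper":0},{"tx":0.04,"ty":-0.82,"tz":-0.44,"ax":-0.26,"ay":-0.19,"az":0.06,"gripper":0},{"tx":0.03,"ty":-0.81,"tz":-0.46,"ax":-0.25,"ay":-0.18,"az":0.06,"gripper":0},{"tx":0.02,"ty":-0.8,"tz":-0.48,"ax":-0.2
[... 761 characters left out ...]
:-0.64,"tz":-0.67,"ax":-0.25,"ay":-0.18,"az":0.05,"gripper":0},{"tx":-0.16,"ty":-0.62,"tz":-0.68,"ax":-0.25,"ay":-0.19,"az":0.06,"gripper":0},{"tx":-0.17,"ty":-0.6,"tz":-0.69,"ax":-0.26,"ay":-0.18,"az":0.06,"gripper":0},{"tx":-0.19,"ty":-0.58,"tz":-0.7,"ax":-0.26,"ay":-0.19,"az":0.05,"gripper":0},{"tx":-0.21,"ty":-0.56,"tz":-0.72,"ax":-0.25,"ay":-0.18,"az":0.05,"gripper":0},{"tx":-0.22,"ty":-0.54,"tz":-0.73,"ax":-0.25,"ay":-0.19,"az":0.06,"gripper":0},{"tx":-0.24,"ty":-0.52,"tz":-0.73,"ax":-0.26,"ay":-0.18,"az":0.06,"gripper":0},{"tx":-0.26,"ty":-0.5,"tz":-0.75,"ax":-0.26,"ay":-0.19,"az":0.05,"gripper":0},{"tx":-0.27,"ty":-0.47,"tz":-0.75,"ax":-0.25,"ay":-0.18,"az":0.06,"gripper":0}]
30 rows
```

play_rows(
  steps=[
    {"gripper":0,"tx":-0.5,"ty":0,"tz":0,"ax":0,"ay":0,"az":0},
    {"gripper":0,"tx":-0.9,"ty":0,"tz":0,"ax":0,"ay":0,"az":0},
    {"gripper":0,"tx":-0.9,"ty":0,"tz":0,"ax":0,"ay":0,"az":0},
    {"gripper":0,"tx":-0.9,"ty":0,"tz":0,"ax":0,"ay":0,"az":0},
    {"gripper":0,"tx":-0.9,"ty":0,"tz":0,"ax":0,"ay":0,"az":0},
    {"gripper":0,"tx":-0.9,"ty":0,"tz":0,"ax":0,"ay":0,"az":0},
    {"gripper":0,"tx":-0.9,"ty":0,"tz":0,"ax":0,"ay":0,"az":0},
    {"gripper":0,"tx":-0.9,"ty":0,"tz":0,"ax":0,"ay":0,"az":0},
    {"gripper":0,"tx":0.05,"ty":-0.83,"tz":-0.42,"ax":-0.25,"ay":-0.19,"az":0.06},
    {"gripper":0,"tx":0.04,"ty":-0.82,"tz":-0.44,"ax":-0.26,"ay":-0.19,"az":0.06},
    {"gripper":0,"tx":0.03,"ty":-0.81,"tz":-0.46,"ax":-0.25,"ay":-0.18,"az":0.06},
    {"gripper":0,"tx":0.02,"ty":-0.8,"tz":-0.48,"ax":-0.26,"ay":-0.19,"az":0.06},
    {"gripper":0,"tx":0,"ty":-0.78,"tz":-0.5,"ax":-0.25,"ay":-0.18,"az":0.06},
    {"gripper":0,"tx":0,"ty":-0.77,"tz":-0.52,"ax":-0.26,"ay":-0.18,"az":0.06},
    {"gripper":0,"tx":-0.03,"ty":-0.76,"tz":-0.55,"ax":-0.25,"ay":-0.19,"az":0.06},
    {"gripper":0,"tx":-0.04,"ty":-0.74,"tz":-0.56,"ax":-0.26,"ay":-0.18,"az":0.06},
    {"gripper":0,"tx":-0.06,"ty":-0.72,"tz":-0.58,"ax":-0.26,"ay":-0.19,"az":0.05},
    {"gripper":0,"tx":-0.07,"ty":-0.71,"tz":-0.6,"ax":-0.25,"ay":-0.18,"az":0.05},
    {"gripper":0,"tx":-0.1,"ty":-0.69,"tz":-0.62,"ax":-0.25,"ay":-0.19,"az":0.06},
    {"gripper":0,"tx":-0.1,"ty":-0.67,"tz":-0.63,"ax":-0.26,"ay":-0.18,"az":0.06},
  ],
)

```text
t: 20.02
eef_pos: [0.6118, -0.0493, 0.3809]
ee_rot: [0.143, 1.326, -2.775]
force: [0.1, 0.5, -3.3]
width: 0.0578
```

play_rows(
  steps=[
    {"gripper":0,"tx":-0.12,"ty":-0.66,"tz":-0.65,"ax":-0.26,"ay":-0.19,"az":0.05},
    {"gripper":0,"tx":-0.14,"ty":-0.64,"tz":-0.67,"ax":-0.25,"ay":-0.18,"az":0.05},
    {"gripper":0,"tx":-0.16,"ty":-0.62,"tz":-0.68,"ax":-0.25,"ay":-0.19,"az":0.06},
    {"gripper":0,"tx":-0.18,"ty":-0.6,"tz":-0.69,"ax":-0.26,"ay":-0.18,"az":0.06},
    {"gripper":0,"tx":-0.2,"ty":-0.58,"tz":-0.7,"ax":-0.26,"ay":-0.19,"az":0.05},
    {"gripper":0,"tx":-0.2,"ty":-0.56,"tz":-0.72,"ax":-0.25,"ay":-0.18,"az":0.05},
    {"gripper":0,"tx":-0.22,"ty":-0.54,"tz":-0.73,"ax":-0.25,"ay":-0.19,"az":0.06},
    {"gripper":0,"tx":-0.24,"ty":-0.52,"tz":-0.73,"ax":-0.26,"ay":-0.18,"az":0.06},
    {"gripper":0,"tx":-0.26,"ty":-0.5,"tz":-0.75,"ax":-0.26,"ay":-0.19,"az":0.05},
    {"gripper":0,"tx":-0.26,"ty":-0.47,"tz":-0.75,"ax":-0.25,"ay":-0.18,"az":0.06},
    {"gripper":0,"tx":0,"ty":0,"tz":0,"ax":0,"ay":0,"az":0},
    {"gripper":0,"tx":0,"ty":0,"tz":0,"ax":0,"ay":0,"az":0},
    {"gripper":0,"tx":0,"ty":0,"tz":0,"ax":0,"ay":0,"az":0},
    {"gripper":0,"tx":0,"ty":0,"tz":0,"ax":0,"ay":0,"az":0},
  ],
)

```text
t: 21.18
eef_pos: [0.7356, 0.1457, 0.3668]
ee_rot: [-0.0, 1.13, -2.645]
force: [-0.1, -0.4, -2.8]
width: 0.0575
```

```bash
python3 - <<'E'
from look import *
st();h=put(.0693,.0707,extra=.11);err(h);show(h,grip=0)
ims=pics("pics/c3.png",[((0,255,0),traysegs()),((0,0,255),boxsegs(*grasped(-.0003,(.029,.022),.096,.0707)))],to=(230,110,170,150))
g={c:gray(i) for c,i in ims.items()}
p,R=cur();M=R.as_matrix();RR=np.c_[M[:,2],M[:,1],-M[:,0]]
def m(q,pts): return (np.atleast_2d(pts)+np.array(q)+[0,-.0003,-.0707])@RR.T+p+M@[.159,0,0]
a,b,H=.029,.022,.096
E=[("side",(a,b,0),(a,-b,0)),("side",(-a,b,0),(a,b,0)),("side",(-a,b,0),(-a,b,H)),("side",(a,-b,0),(a,-b,.5*H)),("side",(a,b,0),(a,b,H)),
   ("top",(a,b,0),(a,-b,0)),("top",(a,b,0),(a,b,.05)),("top",(a,-b,0),(a,-b,.05))]
for sel in(("side",),("top",),("side","top")):
    print(sel,end='');rapid(g,[e for e in E if e[0] in sel],m,[0,0,0],w0=3)
E
```

```text
t 21.18 q [ 0.459  0.65   0.359  0.016 -1.72   0.037] p [0.7356 0.1457 0.3668] F [-0.1 -0.4 -2.8] w 0.0575
poserr mm tool axes [-0.74 -0.2  -0.18] rot deg [-0.03  0.03  0.02]
[{"tx":-0.03,"ty":-0.01,"tz":-0.01,"ax":0.0,"ay":0.0,"az":0.0,"gripper":0}]
1 rows
('side',)   p [-0.0432 -0.0187 -0.0035] n 104 med|r| 0.193 rms 0.48
('top',)   p [-0.1287  0.013  -0.1428] n 29 med|r| 0.105 rms 0.235
('side', 'top')   p [-0.0009 -0.0009  0.0003] n 125 med|r| 0.061 rms 0.234
```

View pics/c3.png

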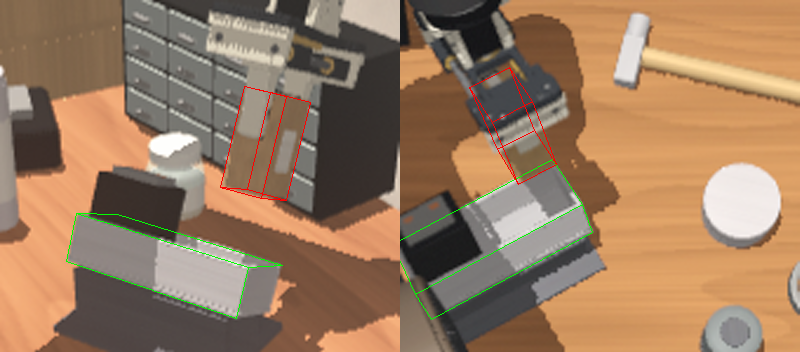

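play_rows(
  steps=[
    {"gripper":0,"tx":0.5,"ty":0.04,"tz":0,"ax":0,"ay":0,"az":0},
    {"gripper":0,"tx":0.7,"ty":0,"tz":0,"ax":0,"ay":0,"az":0},
    {"gripper":0,"tx":0.7,"ty":0,"tz":0,"ax":0,"ay":0,"az":0},
    {"gripper":0,"tx":0.5,"ty":0,"tz":0,"ax":0,"ay":0,"az":0},
    {"gripper":0,"tx":0,"ty":0,"tz":0,"ax":0,"ay":0,"az":0},
    {"gripper":0,"tx":0,"ty":0,"tz":0,"ax":0,"ay":0,"az":0},
    {"gripper":0,"tx":0.4,"ty":0,"tz":0,"ax":0,"ay":0,"az":0},
    {"gripper":0,"tx":0.4,"ty":0,"tz":0,"ax":0,"ay":0,"az":0},
    {"gripper":0,"tx":0.4,"ty":0,"tz":0,"ax":0,"ay":0,"az":0},
    {"gripper":0,"tx":0.4,"ty":0,"tz":0,"ax":0,"ay":0,"az":0},
    {"gripper":0,"tx":0.2,"ty":0,"tz":0,"ax":0,"ay":0,"az":0},
    {"gripper":0,"tx":0,"ty":0,"tz":0,"ax":0,"ay":0,"az":0},
    {"gripper":0,"tx":0,"ty":0,"tz":0,"ax":0,"ay":0,"az":0},
    {"gripper":0,"tx":0,"ty":0,"tz":0,"ax":0,"ay":0,"az":0},
  ],
)

```text
t: 22.45
eef_pos: [0.6973, 0.1242, 0.2724]
ee_rot: [0.001, 1.131, -2.643]
force: [0.9, -0.0, -3.2]
width: 0.0582
```

```bash
python3 - <<'E'
from look import *
st();err(put(.0703,.0707))
ims=pics("pics/c4.png",[((0,255,0),traysegs()),((0,0,255),boxsegs(*grasped(-.0003,(.029,.022),.096,.0707)))],to=(230,110,170,150))
E
```

```text
t 22.45 q [ 0.456  0.644  0.126  0.018 -1.492  0.036] p [0.6973 0.1242 0.2724] F [ 0.9 -0.  -3.2] w 0.0582
poserr mm tool axes [5.15 0.15 0.32] rot deg [ 0.01 -0.02 -0.03]
```

View pics/c4.png

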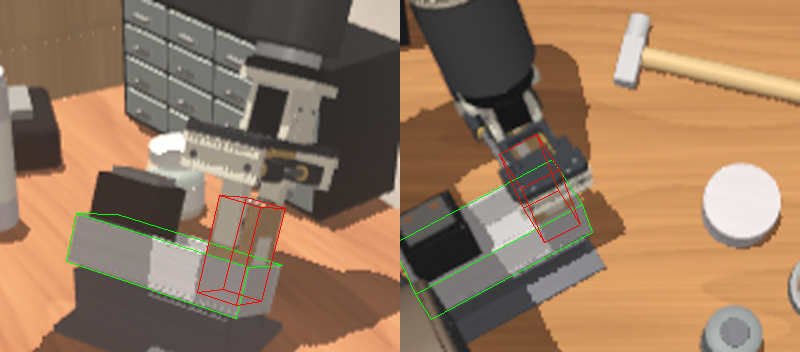

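Inserted without contact. Move down gently and feel for the end wall.

play_rows(
  steps=[
    {"gripper":0,"tx":0.12,"ty":0.04,"tz":0,"ax":0,"ay":0,"az":0},
    {"gripper":0,"tx":0,"ty":0.04,"tz":0,"ax":0,"ay":0,"az":0},
    {"gripper":0,"tx":0,"ty":0,"tz":0,"ax":0,"ay":0,"az":0},
    {"gripper":0,"tx":0,"ty":0,"tz":0,"ax":0,"ay":0,"az":0},
  ],
)

```text
t: 22.88
eef_pos: [0.6968, 0.1215, 0.2693]
ee_rot: [0.0, 1.13, -2.644]
force: [-0.7, -0.3, -4.0]
width: 0.0579
```

play_rows(
  steps=[
    {"gripper":0,"tx":0.08,"ty":0,"tz":0,"ax":0,"ay":0,"az":0},
    {"gripper":0,"tx":0,"ty":0,"tz":0,"ax":0,"ay":0,"az":0},
    {"gripper":0,"tx":0,"ty":0,"tz":0,"ax":0,"ay":0,"az":0},
  ],
)

```text
t: 23.13
eef_pos: [0.696, 0.1212, 0.2673]
ee_rot: [0.0, 1.13, -2.644]
force: [-0.5, 0.8, -3.5]
width: 0.0578
```

play_rows(
  steps=[
    {"gripper":0,"tx":0.06,"ty":0,"tz":0,"ax":0,"ay":0,"az":0},
    {"gripper":0,"tx":0,"ty":0,"tz":0,"ax":0,"ay":0,"az":0},
    {"gripper":0,"tx":0,"ty":0,"tz":0,"ax":0,"ay":0,"az":0},
  ],
)

```text
t: 23.38
eef_pos: [0.6958, 0.1212, 0.2671]
ee_rot: [0.002, 1.132, -2.643]
force: [1.0, 2.3, 3.9]
width: 0.0579
```

```bash
python3 - <<'E'
from plan import *
st();err(put(.0723,.0707))
E
```

```text
t 23.38 q [ 0.453  0.645  0.114  0.02  -1.479  0.038] p [0.6958 0.1212 0.2671] F [1.  2.3 3.9] w 0.0579
poserr mm tool axes [-0.78  0.25  0.02] rot deg [ 0.02 -0.05 -0.05]
```

play_rows(
  steps=[
    {"gripper":0,"tx":-0.02,"ty":0.05,"tz":0,"ax":0,"ay":0,"az":0},
    {"gripper":0,"tx":0,"ty":0,"tz":0,"ax":0,"ay":0,"az":0},
    {"gripper":0,"tx":0,"ty":0,"tz":0,"ax":0,"ay":0,"az":0},
  ],
)

```text
t: 23.63
eef_pos: [0.6962, 0.1206, 0.2671]
ee_rot: [-0.002, 1.131, -2.646]
force: [-0.9, 5.6, 4.0]
width: 0.0579
```

play_rows(
  steps=[
    {"gripper":1,"tx":0,"ty":0,"tz":0,"ax":0,"ay":0,"az":0},
    {"gripper":1,"tx":0,"ty":0,"tz":0,"ax":0,"ay":0,"az":0},
    {"gripper":1,"tx":0,"ty":0,"tz":0,"ax":0,"ay":0,"az":0},
    {"gripper":1,"tx":0,"ty":0,"tz":0,"ax":0,"ay":0,"az":0},
    {"gripper":1,"tx":-0.2,"ty":0,"tz":0,"ax":0,"ay":0,"az":0},
    {"gripper":1,"tx":-0.6,"ty":0,"tz":0,"ax":0,"ay":0,"az":0},
    {"gripper":1,"tx":-0.9,"ty":0,"tz":0,"ax":0,"ay":0,"az":0},
    {"gripper":1,"tx":-0.9,"ty":0,"tz":0,"ax":0,"ay":0,"az":0},
    {"gripper":1,"tx":-0.9,"ty":0,"tz":0,"ax":0,"ay":0,"az":0},
    {"gripper":1,"tx":-0.9,"ty":0,"tz":0,"ax":0,"ay":0,"az":0},
    {"gripper":1,"tx":0,"ty":0,"tz":0,"ax":0,"ay":0,"az":0},
    {"gripper":1,"tx":0,"ty":0,"tz":0,"ax":0,"ay":0,"az":0},
  ],
)

```text
t: 24.63
eef_pos: [0.738, 0.1425, 0.3674]
ee_rot: [0.001, 1.133, -2.644]
force: [-0.6, 0.2, -1.3]
width: 0.0876
```

```bash
python3 - <<'E'
from look import *
st()
pics("pics/d1.png",[((0,255,0),traysegs())],to=(210,110,170,150))
g=pick(.4727,-.119,0,.070,-1);h=(g[0]+[0,0,.13],g[1])
show(h)
E
```

```text
t 24.63 q [ 0.454  0.652  0.363  0.019 -1.719  0.042] p [0.738  0.1425 0.3674] F [-0.6  0.2 -1.3] w 0.0876
[{"tx":0.4,"ty":0.26,"tz":0.8,"ax":0.29,"ay":0.26,"az":-0.07,"gripper":1},{"tx":0.37,"ty":0.29,"tz":0.8,"ax":0.29,"ay":0.26,"az":-0.06,"gripper":1},{"tx":0.35,"ty":0.31,"tz":0.8,"ax":0.29,"ay":0.26,"az":-0.07,"gripper":1},{"tx":0.32,"ty":0.34,"tz":0.8,"ax":0.29,"ay":0.26,"az":-0.06,"gripper":1},{"tx":0.3,"ty":0.37,"tz":0.8,"ax":0.29,"ay":0.26,"az":-0.06,"gripper":1},{"tx":0.28,"ty":0.39,"tz":0.8,"ax":0.29,"ay":0.26,"az":-0.07,"gripper":1},{"tx":0.25,"ty":0.42,"tz":0.79,"ax":0.29,"ay":0.26,"az":-0.06,"gripper":1},{"tx":0.23,"ty":0.44,"tz":0.79,"ax":0.29,"ay":0.26,"az":-0.07,"gripper":1},{"tx":0.2,"ty":0.47,"tz":0.78,"ax":0.29,"ay":0.26,"az":-0.06,"gripper":1},{"tx":0.18,"ty":0.49,"tz":0.77,"ax":0.29,"ay":0.26,"az":-0.07,"gripper":1},{"tx":0.15,"ty":0.52,"tz":0.76,"ax":0.29,"ay":0.25,"az":-0.06,"gripper":1},{"tx":0.13,"ty":0.54,"tz":0.74,"ax":0.3,"ay":0.26,"az":-0.06,"gripper":1},{"tx":0.11,"ty":0.56,"tz":0.73,"ax":0.29,"ay":0.25,"az":-0.07,"gripper":1},{"tx":0.08,"ty":0.59,"tz":0.71,"ax":0.3,"ay":0.26,"az":-0.06,"gripper":1},{"tx":0.06,"ty":0.61,"tz":0.7,"ax":0.29,"ay":0.25,"az":-0.07,"gripper":1},{"tx":0.04,"ty":0.63,"tz":0.68,"ax":0.3,"ay":0.26,"az":-0.06,"gripper":1}]
16 rows
```

View pics/d1.png

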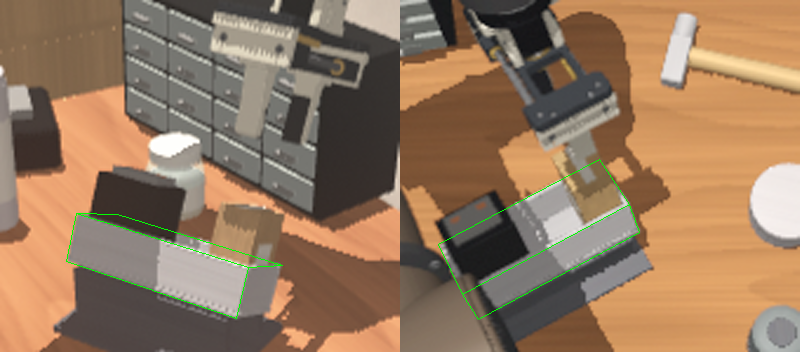

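play_rows(
  steps=[
    {"gripper":1,"tx":0,"ty":0.27,"tz":0.8,"ax":0,"ay":0,"az":0},
    {"gripper":1,"tx":0,"ty":0.29,"tz":0.8,"ax":0.2,"ay":0.1,"az":0},
    {"gripper":1,"tx":0,"ty":0.31,"tz":0.8,"ax":0.3,"ay":0.26,"az":-0.06},
    {"gripper":1,"tx":0.1,"ty":0.34,"tz":0.8,"ax":0.3,"ay":0.26,"az":-0.06},
    {"gripper":1,"tx":0.2,"ty":0.37,"tz":0.8,"ax":0.3,"ay":0.26,"az":-0.06},
    {"gripper":1,"tx":0.3,"ty":0.39,"tz":0.8,"ax":0.3,"ay":0.26,"az":-0.07},
    {"gripper":1,"tx":0.4,"ty":0.42,"tz":0.79,"ax":0.3,"ay":0.26,"az":-0.07},
    {"gripper":1,"tx":0.4,"ty":0.44,"tz":0.79,"ax":0.3,"ay":0.26,"az":-0.07},
    {"gripper":1,"tx":0.4,"ty":0.47,"tz":0.78,"ax":0.3,"ay":0.26,"az":-0.07},
    {"gripper":1,"tx":0.3,"ty":0.49,"tz":0.77,"ax":0.3,"ay":0.26,"az":-0.07},
    {"gripper":1,"tx":0.3,"ty":0.52,"tz":0.76,"ax":0.3,"ay":0.25,"az":-0.06},
    {"gripper":1,"tx":0.2,"ty":0.54,"tz":0.74,"ax":0.3,"ay":0.26,"az":-0.06},
    {"gripper":1,"tx":0.2,"ty":0.56,"tz":0.73,"ax":0.3,"ay":0.26,"az":-0.07},
    {"gripper":1,"tx":0.2,"ty":0.59,"tz":0.71,"ax":0.3,"ay":0.26,"az":-0.06},
    {"gripper":1,"tx":0.1,"ty":0.5,"tz":0.5,"ax":0.3,"ay":0.26,"az":-0.06},
    {"gripper":1,"tx":0,"ty":0,"tz":0,"ax":0.3,"ay":0.26,"az":-0.06},
    {"gripper":1,"tx":0,"ty":0,"tz":0,"ax":0,"ay":0,"az":0},
    {"gripper":1,"tx":0,"ty":0,"tz":0,"ax":0,"ay":0,"az":0},
    {"gripper":1,"tx":0,"ty":0,"tz":0,"ax":0,"ay":0,"az":0},
  ],
)

```text
t: 26.32
eef_pos: [0.5099, -0.1031, 0.3771]
ee_rot: [0.463, 1.528, -2.647]
force: [0.1, 0.6, 0.3]
width: 0.0874
```

```bash
python3 - <<'E'
from look import *
st()
g=pick(.4727,-.119,0,.070,-1);h=(g[0]+[0,0,.05],g[1])
err(h);show(h)
ims=pics("pics/d2.png",[((0,255,0),traysegs())],to=(210,110,170,150))
g={c:gray(i) for c,i in ims.items()}
def m(q,pts):
    M=trayR();return (M*Rn.from_rotvec([0,0,q[2]])).apply(pts)+TR['o']+M.apply([q[0],q[1],.005])
for nm,b,H,y0 in(("bat",.037,.092,-.055),("car",.022,.096,.072)):
    a=.029;t=[(a,b,H),(a,-b,H),(-a,-b,H),(-a,b,H)]
    E=[(c,*e) for c in("top","side") for e in loop(t)]+[("side",(a,b,H),(a,b,.05)),("side",(a,-b,H),(a,-b,.05)),("side",(-a,b,H),(-a,b,.06))]
    for sel in(("top",),("side",),("top","side")): print(nm,sel);rapid(g,[e for e in E if e[0] in sel],m,[0,y0,0],w0=3)
E
```

```text
t 26.32 q [ 0.183  0.136 -0.36   0.015 -1.116 -0.158] p [ 0.5099 -0.1031  0.3771] F [0.1 0.6 0.3] w 0.0874
poserr mm tool axes [99.79 12.82 33.9 ] rot deg [ 1.82  2.18 -1.13]
[{"tx":0.8,"ty":0.1,"tz":0.27,"ax":0.06,"ay":0.07,"az":-0.04,"gripper":1},{"tx":0.8,"ty":0.11,"tz":0.28,"ax":0.06,"ay":0.07,"az":-0.04,"gripper":1},{"tx":0.79,"ty":0.11,"tz":0.28,"ax":0.06,"ay":0.07,"az":-0.04,"gripper":1},{"tx":0.79,"ty":0.12,"tz":0.29,"ax":0.06,"ay":0.08,"az":-0.03,"gripper":1},{"tx":0.79,"ty":0.12,"tz":0.29,"ax":0.06,"ay":0.07,"az":-0.04,"gripper":1}]
5 rows
bat ('top',)
   p [ 0.0008 -0.0566 -0.1138] n 18 med|r| 0.022 rms 0.092
bat ('side',)
   p [-0.0217 -0.0677 -0.1189] n 91 med|r| 0.33 rms 0.5
bat ('top', 'side')
   p [-0.0037 -0.0563 -0.1293] n 105 med|r| 0.189 rms 0.488
car ('top',)
   p [ 0.0187  0.0838 -0.7465] n 30 med|r| 0.176 rms 0.367
car ('side',)
   p [-0.0116  0.0684 -0.0303] n 98 med|r| 0.252 rms 0.459
car ('top', 'side')
   p [ 0.0045  0.0752 -0.03  ] n 106 med|r| 0.223 rms 0.501
```

View pics/d2.png

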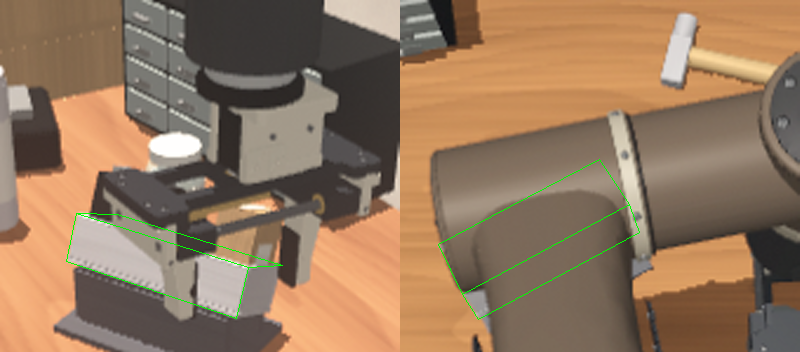

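play_rows(
  steps=[
    {"gripper":1,"tx":0.5,"ty":0.1,"tz":0.27,"ax":0.06,"ay":0.07,"az":-0.04},
    {"gripper":1,"tx":0.6,"ty":0.1,"tz":0.28,"ax":0.06,"ay":0.07,"az":-0.04},
    {"gripper":1,"tx":0.8,"ty":0.1,"tz":0.28,"ax":0.06,"ay":0.07,"az":-0.04},
    {"gripper":1,"tx":0.8,"ty":0.12,"tz":0.28,"ax":0.06,"ay":0.08,"az":-0.04},
    {"gripper":1,"tx":0.8,"ty":0.12,"tz":0.28,"ax":0.06,"ay":0.07,"az":-0.04},
    {"gripper":1,"tx":0.4,"ty":0,"tz":0,"ax":0,"ay":0,"az":0},
    {"gripper":1,"tx":0,"ty":0,"tz":0,"ax":0,"ay":0,"az":0},
    {"gripper":1,"tx":0,"ty":0,"tz":0,"ax":0,"ay":0,"az":0},
    {"gripper":1,"tx":0,"ty":0,"tz":0,"ax":0,"ay":0,"az":0},
  ],
)

```text
t: 27.17
eef_pos: [0.4749, -0.1179, 0.2818]
ee_rot: [-2.675, 1.568, 0.467]
force: [0.2, 0.6, -0.3]
width: 0.0876
```

```bash
python3 - <<'E'
from look import *
st()
g=pick(.4727,-.119,0,.070,-1)
err(g);show(g)
im=optics.grab_frame("side");cv2.imwrite("pics/d3.png",cv2.resize(im[200:360,250:430,::-1],None,fx=3.5,fy=3.5))
E
```

```text
t 27.17 q [ 0.159  0.175 -0.556 -0.001 -0.838 -0.158] p [ 0.4749 -0.1179  0.2818] F [ 0.2  0.6 -0.3] w 0.0876
poserr mm tool axes [52.81  1.12  2.3 ] rot deg [ 0.01 -0.13  0.06]
[{"tx":0.7,"ty":0.01,"tz":0.03,"ax":0.0,"ay":-0.01,"az":0.0,"gripper":1},{"tx":0.71,"ty":0.02,"tz":0.03,"ax":0.0,"ay":-0.01,"az":0.01,"gripper":1},{"tx":0.7,"ty":0.01,"tz":0.03,"ax":0.0,"ay":0.0,"az":0.0,"gripper":1}]
3 rows
```

View pics/d3.png

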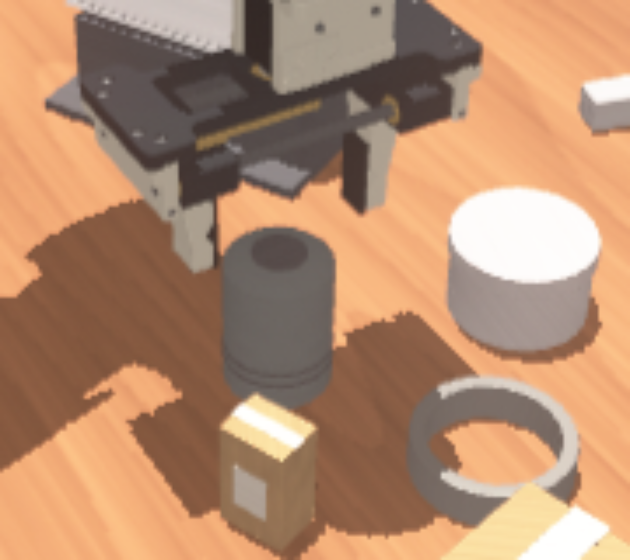

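play_rows(
  newtons=45,
  steps=[
    {"gripper":1,"tx":0.5,"ty":0.02,"tz":0.05,"ax":0,"ay":-0.02,"az":0.01},
    {"gripper":1,"tx":0.7,"ty":0.02,"tz":0.04,"ax":0,"ay":0,"az":0},
    {"gripper":1,"tx":0.6,"ty":0,"tz":0,"ax":0,"ay":0,"az":0},
    {"gripper":1,"tx":0.3,"ty":0,"tz":0,"ax":0,"ay":0,"az":0},
    {"gripper":1,"tx":0,"ty":0,"tz":0,"ax":0,"ay":0,"az":0},
    {"gripper":1,"tx":0,"ty":0,"tz":0,"ax":0,"ay":0,"az":0},
    {"gripper":0,"tx":0,"ty":0,"tz":0,"ax":0,"ay":0,"az":0},
    {"gripper":0,"tx":0,"ty":0,"tz":0,"ax":0,"ay":0,"az":0},
    {"gripper":0,"tx":0,"ty":0,"tz":0,"ax":0,"ay":0,"az":0},
    {"gripper":0,"tx":0,"ty":0,"tz":0,"ax":0,"ay":0,"az":0},
    {"gripper":0,"tx":0,"ty":0,"tz":0,"ax":0,"ay":0,"az":0},
    {"gripper":0,"tx":0,"ty":0,"tz":0,"ax":0,"ay":0,"az":0},
  ],
)

```text
t: 28.22
eef_pos: [0.4721, -0.1191, 0.2291]
ee_rot: [-2.729, 1.57, 0.413]
force: [1.6, 0.7, 3.7]
width: 0.0611
```

```bash
python3 - <<'E'
from plan import *
g=pick(.4727,-.119,0,.070,-1)
st();err(g);p,R=cur();hg=p[2]-.159;off=(g[0]-p)@R.as_matrix()[:,1];print('hg',hg,'off',off)
l=(p+[0,0,.18],R)
h=put(.016-off,hg,extra=.125);print(h[0])
show(l,h,grip=0)
E
```

```text
t 28.22 q [ 0.158  0.247 -0.619 -0.    -0.704 -0.158] p [ 0.4721 -0.1191  0.2291] F [1.6 0.7 3.7] w 0.0611
poserr mm tool axes [ 0.06 -0.12 -0.62] rot deg [-0.02 -0.06  0.03]
hg 0.07006068394919876 off -0.0001167992007706049
[0.71592497 0.19573935 0.38036075]
[{"tx":-0.9,"ty":0.0,"tz":0.0,"ax":0.0,"ay":0.0,"az":0.0,"gripper":0},{"tx":-0.9,"ty":0.0,"tz":0.0,"ax":0.0,"ay":0.0,"az":0.0,"gripper":0},{"tx":-0.9,"ty":0.0,"tz":0.0,"ax":0.0,"ay":0.0,"az":0.0,"gripper":0},{"tx":-0.9,"ty":0.0,"tz":0.0,"ax":0.0,"ay":0.0,"az":0.0,"gripper":0},{"tx":-0.9,"ty":0.0,"tz":0.0,"ax":0.0,"ay":0.0,"az":0.0,"gripper":0},{"tx":-0.9,"ty":0.0,"tz":0.0,"ax":0.0,"ay":0.0,"az":0.0,"gripper":0},{"tx":-0.9,"ty":0.0,"tz":0.0,"ax":0.0,"ay":0.0,"az":0.0,"gripper":0},{"tx":-0.9,"ty":0.0,"tz":-0.01,"ax":0.0,"ay":0.0,"az":0.0,"gripper":0},{"tx":0.07,"ty":-0.74,"tz":-0.57,"ax":-0.27,"ay":-0.24,"az":0.06,"gripper":0},{"tx":0.05,"ty":-0.73,"tz":-0.6,"ax":-0.28,"ay":-0.24,"az":0.06,"gripper":0},{"tx":0.03,"ty":-0.71,"tz":-0.62,"ax":-0.27,"ay":-0.24,"az":0.06,"gripper":0},{"tx":0.01,"ty":-0.69,"tz":-0.64,"ax":-0.28,"ay":-0.
[... 359 characters left out ...]
0.59,"tz":-0.72,"ax":-0.27,"ay":-0.25,"az":0.06,"gripper":0},{"tx":-0.12,"ty":-0.57,"tz":-0.74,"ax":-0.28,"ay":-0.24,"az":0.06,"gripper":0},{"tx":-0.14,"ty":-0.55,"tz":-0.75,"ax":-0.27,"ay":-0.25,"az":0.06,"gripper":0},{"tx":-0.17,"ty":-0.52,"tz":-0.76,"ax":-0.27,"ay":-0.24,"az":0.06,"gripper":0}]
[{"tx":-0.19,"ty":-0.5,"tz":-0.77,"ax":-0.28,"ay":-0.25,"az":0.06,"gripper":0},{"tx":-0.21,"ty":-0.48,"tz":-0.78,"ax":-0.27,"ay":-0.24,"az":0.07,"gripper":0},{"tx":-0.23,"ty":-0.45,"tz":-0.79,"ax":-0.28,"ay":-0.25,"az":0.06,"gripper":0},{"tx":-0.26,"ty":-0.43,"tz":-0.8,"ax":-0.27,"ay":-0.24,"az":0.07,"gripper":0},{"tx":-0.28,"ty":-0.4,"tz":-0.81,"ax":-0.28,"ay":-0.25,"az":0.06,"gripper":0}]
25 rows
```

```bash
python3 - <<'E'
from plan import *
p,R=cur()
l=(p+[0,0,.215],R);h=put(.016,.07,extra=.155);print(h[0])
o,_,_=rows(l[0],R,*h,grip=0)
for r in o: print([r[k] for k in("tx","ty","tz","ax","ay","az")])
E
```

```text
[0.72707937 0.20192118 0.4074484 ]
[0.08, -0.71, -0.57, -0.26, -0.23, 0.06]
[0.06, -0.7, -0.59, -0.26, -0.23, 0.06]
[0.05, -0.68, -0.61, -0.26, -0.23, 0.06]
[0.03, -0.67, -0.63, -0.26, -0.23, 0.06]
[0.01, -0.65, -0.64, -0.26, -0.23, 0.06]
[-0.01, -0.63, -0.66, -0.26, -0.23, 0.06]
[-0.03, -0.61, -0.68, -0.26, -0.23, 0.06]
[-0.05, -0.59, -0.69, -0.26, -0.23, 0.06]
[-0.08, -0.57, -0.71, -0.26, -0.23, 0.06]
[-0.1, -0.56, -0.72, -0.26, -0.23, 0.06]
[-0.12, -0.53, -0.73, -0.26, -0.23, 0.06]
[-0.14, -0.51, -0.75, -0.26, -0.23, 0.06]
[-0.16, -0.49, -0.75, -0.26, -0.23, 0.05]
[-0.18, -0.47, -0.76, -0.26, -0.23, 0.06]
[-0.2, -0.45, -0.77, -0.26, -0.23, 0.05]
[-0.22, -0.43, -0.78, -0.26, -0.22, 0.06]
[-0.24, -0.4, -0.79, -0.26, -0.23, 0.05]
[-0.26, -0.39, -0.79, -0.25, -0.22, 0.06]
```

play_rows(
  steps=[
    {"gripper":0,"tx":-0.6,"ty":0,"tz":0,"ax":0,"ay":0,"az":0},
    {"gripper":0,"tx":-1,"ty":0,"tz":0,"ax":0,"ay":0,"az":0},
    {"gripper":0,"tx":-1,"ty":0,"tz":0,"ax":0,"ay":0,"az":0},
    {"gripper":0,"tx":-1,"ty":0,"tz":0,"ax":0,"ay":0,"az":0},
    {"gripper":0,"tx":-1,"ty":0,"tz":0,"ax":0,"ay":0,"az":0},
    {"gripper":0,"tx":-1,"ty":0,"tz":0,"ax":0,"ay":0,"az":0},
    {"gripper":0,"tx":-1,"ty":0,"tz":0,"ax":0,"ay":0,"az":0},
    {"gripper":0,"tx":-1,"ty":0,"tz":0,"ax":0,"ay":0,"az":0},
    {"gripper":0,"tx":-1,"ty":0,"tz":0,"ax":0,"ay":0,"az":0},
    {"gripper":0,"tx":0.06,"ty":-0.71,"tz":-0.57,"ax":-0.26,"ay":-0.23,"az":0.06},
    {"gripper":0,"tx":0.06,"ty":-0.7,"tz":-0.59,"ax":-0.26,"ay":-0.23,"az":0.06},
    {"gripper":0,"tx":0.05,"ty":-0.68,"tz":-0.61,"ax":-0.26,"ay":-0.23,"az":0.06},
    {"gripper":0,"tx":0.03,"ty":-0.67,"tz":-0.63,"ax":-0.26,"ay":-0.23,"az":0.06},
    {"gripper":0,"tx":0.01,"ty":-0.65,"tz":-0.64,"ax":-0.26,"ay":-0.23,"az":0.06},
    {"gripper":0,"tx":-0.01,"ty":-0.63,"tz":-0.66,"ax":-0.26,"ay":-0.23,"az":0.06},
    {"gripper":0,"tx":-0.03,"ty":-0.61,"tz":-0.68,"ax":-0.26,"ay":-0.23,"az":0.06},
    {"gripper":0,"tx":-0.05,"ty":-0.59,"tz":-0.69,"ax":-0.26,"ay":-0.23,"az":0.06},
    {"gripper":0,"tx":-0.08,"ty":-0.57,"tz":-0.71,"ax":-0.26,"ay":-0.23,"az":0.06},
  ],
)

```text
t: 29.72
eef_pos: [0.5994, 0.0418, 0.4238]
ee_rot: [0.124, 1.343, -2.771]
force: [0.4, -0.5, -4.0]
width: 0.061
```

play_rows(
  steps=[
    {"gripper":0,"tx":-0.1,"ty":-0.56,"tz":-0.72,"ax":-0.26,"ay":-0.23,"az":0.06},
    {"gripper":0,"tx":-0.12,"ty":-0.53,"tz":-0.73,"ax":-0.26,"ay":-0.23,"az":0.06},
    {"gripper":0,"tx":-0.14,"ty":-0.51,"tz":-0.75,"ax":-0.26,"ay":-0.23,"az":0.06},
    {"gripper":0,"tx":-0.16,"ty":-0.49,"tz":-0.75,"ax":-0.26,"ay":-0.23,"az":0.05},
    {"gripper":0,"tx":-0.18,"ty":-0.47,"tz":-0.76,"ax":-0.26,"ay":-0.23,"az":0.06},
    {"gripper":0,"tx":-0.2,"ty":-0.45,"tz":-0.77,"ax":-0.26,"ay":-0.23,"az":0.05},
    {"gripper":0,"tx":-0.22,"ty":-0.43,"tz":-0.78,"ax":-0.26,"ay":-0.22,"az":0.06},
    {"gripper":0,"tx":-0.24,"ty":-0.4,"tz":-0.79,"ax":-0.26,"ay":-0.23,"az":0.05},
    {"gripper":0,"tx":-0.26,"ty":-0.39,"tz":-0.79,"ax":-0.25,"ay":-0.22,"az":0.06},
    {"gripper":0,"tx":0,"ty":0,"tz":0,"ax":0,"ay":0,"az":0},
    {"gripper":0,"tx":0,"ty":0,"tz":0,"ax":0,"ay":0,"az":0},
    {"gripper":0,"tx":0,"ty":0,"tz":0,"ax":0,"ay":0,"az":0},
    {"gripper":0,"tx":0,"ty":0,"tz":0,"ax":0,"ay":0,"az":0},
  ],
)

```text
t: 30.8
eef_pos: [0.7262, 0.2011, 0.4068]
ee_rot: [-0.002, 1.129, -2.648]
force: [-0.1, 0.2, -3.0]
width: 0.0611
```

```bash
cat > r5.py <<'E'
from look import *
import sys
st();h=put(.016,.07,extra=.155);err(h)
ims=pics("pics/%s.png"%sys.argv[1],[((0,255,0),traysegs())],to=(220,110,170,150))
g={c:gray(i) for c,i in ims.items()}
def m(q,pts):
    M=trayR();return (M*Rn.from_rotvec([0,0,q[2]])).apply(pts)+TR['o']+M.apply([q[0],q[1],.005])
for nm,b,H,y0 in(("bat",.037,.092,-.054),("car",.022,.096,.072)):
    a=.029;t=[(a,b,H),(a,-b,H),(-a,-b,H),(-a,b,H)]
    E=[(c,*e) for c in("top","side") for e in loop(t)]+[("side",(a,b,H),(a,b,.055)),("side",(a,-b,H),(a,-b,.055))]
    for sel in(("top",),("side",),("top","side")): print(nm,sel);rapid(g,[e for e in E if e[0] in sel],m,[0,y0,0],w0=2.5)
E
python3 r5.py e1
```

```text
t 30.8 q [ 0.524  0.643  0.447 -0.013 -1.817 -0.029] p [0.7262 0.2011 0.4068] F [-0.1  0.2 -3. ] w 0.0611
poserr mm tool axes [-1.07 -0.36 -0.76] rot deg [-0.06  0.11  0.07]
bat ('top',)
   p [ 0.003  -0.0542  0.0137] n 73 med|r| 0.174 rms 0.209
bat ('side',)
   p [-0.0063 -0.0613  0.2563] n 86 med|r| 0.238 rms 0.518
bat ('top', 'side')
   p [ 0.0017 -0.054  -0.0018] n 165 med|r| 0.231 rms 0.379
car ('top',)
   p [0.0009 0.0676 0.1135] n 51 med|r| 0.199 rms 0.31
car ('side',)
   p [ 0.0049  0.0754 -0.0325] n 91 med|r| 0.182 rms 0.366
car ('top', 'side')
   p [0.0008 0.0689 0.1113] n 138 med|r| 0.284 rms 0.408
```

View pics/e1.png

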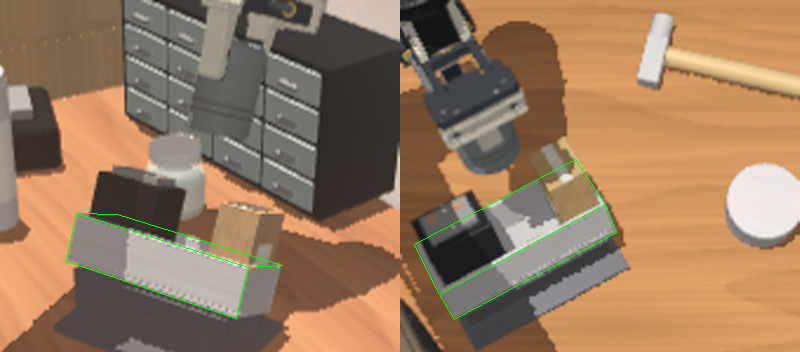

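```bash
python3 - <<'E'
import numpy as np,cv2
a=np.load("top_last.npy")[160:250,215:325,::-1];b=np.load("side_last.npy")[155:235,260:370,::-1]
cv2.imwrite("pics/e2.png",np.vstack([cv2.resize(a,(400,327),interpolation=cv2.INTER_CUBIC),cv2.resize(b,(400,272),interpolation=cv2.INTER_CUBIC)]))
E
```

```text
(no output)
```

View pics/e2.png

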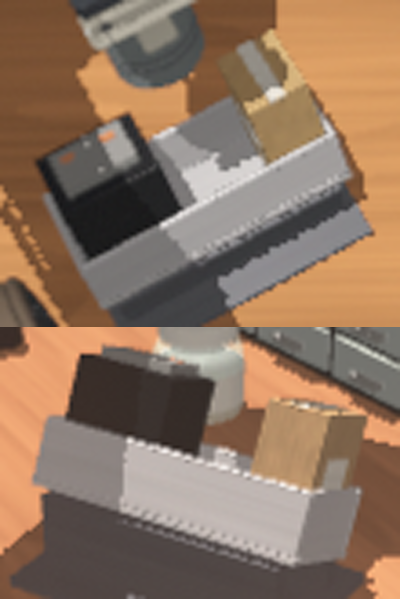

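play_rows(
  steps=[
    {"gripper":0,"tx":0.4,"ty":-0.01,"tz":-0.03,"ax":0,"ay":0.02,"az":0.01},
    {"gripper":0,"tx":0.5,"ty":0,"tz":0,"ax":0,"ay":0,"az":0},
    {"gripper":0,"tx":0.5,"ty":0,"tz":0,"ax":0,"ay":0,"az":0},
    {"gripper":0,"tx":0.4,"ty":0,"tz":0,"ax":0,"ay":0,"az":0},
    {"gripper":0,"tx":0.2,"ty":0,"tz":0,"ax":0,"ay":0,"az":0},
    {"gripper":0,"tx":0,"ty":0,"tz":0,"ax":0,"ay":0,"az":0},
    {"gripper":0,"tx":0,"ty":0,"tz":0,"ax":0,"ay":0,"az":0},
    {"gripper":0,"tx":0,"ty":0,"tz":0,"ax":0,"ay":0,"az":0},
  ],
)

```text
t: 31.57
eef_pos: [0.7085, 0.192, 0.3624]
ee_rot: [0.001, 1.133, -2.644]
force: [1.1, -0.8, -3.1]
width: 0.0608
```

```bash
python3 - <<'E'
from look import *
st();err(put(.016,.07,extra=.105))
optics.grab_frame("side")
ims=pics("pics/e3.png",[],so=(260,110,110,125),to=(215,130,110,125),k=3.6)
E
```

```text
t 31.57 q [ 0.526  0.627  0.319 -0.012 -1.701 -0.028] p [0.7085 0.192  0.3624] F [ 1.1 -0.8 -3.1] w 0.0608
poserr mm tool axes [0.26 0.09 0.16] rot deg [-0.04 -0.11 -0.02]
```

View pics/e3.png

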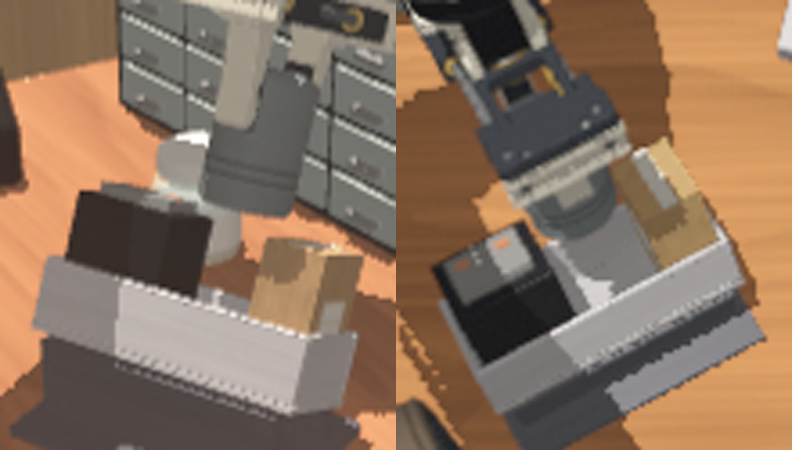

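play_rows(
  steps=[
    {"gripper":0,"tx":0.3,"ty":0,"tz":0,"ax":0,"ay":0,"az":0},
    {"gripper":0,"tx":0.3,"ty":0,"tz":0,"ax":0,"ay":0,"az":0},
    {"gripper":0,"tx":0.3,"ty":0,"tz":0,"ax":0,"ay":0,"az":0},
    {"gripper":0,"tx":0,"ty":0,"tz":0,"ax":0,"ay":0,"az":0},
    {"gripper":0,"tx":0,"ty":0,"tz":0,"ax":0,"ay":0,"az":0},
  ],
)

```text
t: 32.13
eef_pos: [0.6995, 0.1873, 0.3401]
ee_rot: [0.001, 1.129, -2.644]
force: [-0.6, -0.8, -2.0]
width: 0.0614
```

play_rows(
  steps=[
    {"gripper":0,"tx":0.3,"ty":0,"tz":0,"ax":0,"ay":0,"az":0},
    {"gripper":0,"tx":0.3,"ty":0,"tz":0,"ax":0,"ay":0,"az":0},
    {"gripper":0,"tx":0.3,"ty":0,"tz":0,"ax":0,"ay":0,"az":0},
    {"gripper":0,"tx":0.2,"ty":0,"tz":0,"ax":0,"ay":0,"az":0},
    {"gripper":0,"tx":0,"ty":0,"tz":0,"ax":0,"ay":0,"az":0},
    {"gripper":0,"tx":0,"ty":0,"tz":0,"ax":0,"ay":0,"az":0},
  ],
)

```text
t: 32.63
eef_pos: [0.6894, 0.1818, 0.3157]
ee_rot: [0.001, 1.13, -2.644]
force: [0.1, -0.1, -2.7]
width: 0.0609
```

```bash
python3 - <<'E'
from look import *
st();err(put(.016,.07))
ims=pics("pics/e4.png",[],so=(260,110,110,125),to=(215,130,110,125),k=3.6)
E
```

```text
t 32.63 q [ 0.527  0.622  0.201 -0.012 -1.591 -0.028] p [0.6894 0.1818 0.3157] F [ 0.1 -0.1 -2.7] w 0.0609
poserr mm tool axes [53.78  0.25  0.47] rot deg [-0.03  0.02 -0.01]
```

View pics/e4.png

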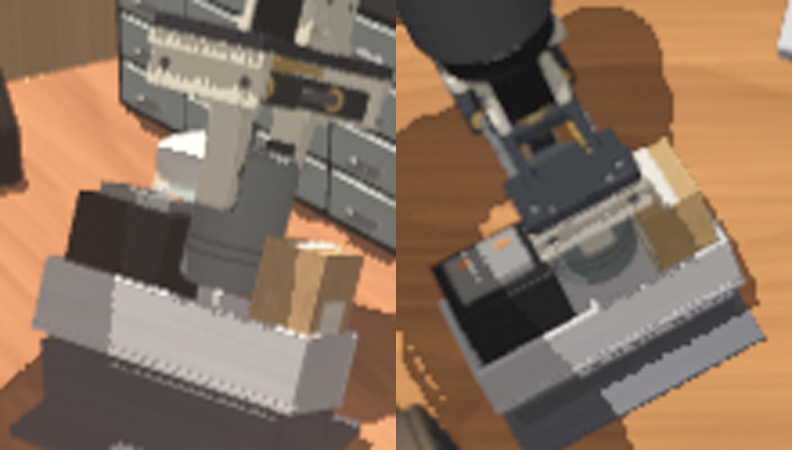

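play_rows(
  steps=[
    {"gripper":0,"tx":0.2,"ty":0.01,"tz":0.02,"ax":0,"ay":0,"az":0},
    {"gripper":0,"tx":0.3,"ty":0,"tz":0,"ax":0,"ay":0,"az":0},
    {"gripper":0,"tx":0.3,"ty":0,"tz":0,"ax":0,"ay":0,"az":0},
    {"gripper":0,"tx":0,"ty":0,"tz":0,"ax":0,"ay":0,"az":0},
    {"gripper":0,"tx":0,"ty":0,"tz":0,"ax":0,"ay":0,"az":0},
  ],
)

```text
t: 33.15
eef_pos: [0.6815, 0.1772, 0.2974]
ee_rot: [0.001, 1.13, -2.645]
force: [-0.1, -0.1, -3.6]
width: 0.0611
```

play_rows(
  steps=[
    {"gripper":0,"tx":0.3,"ty":0,"tz":0,"ax":0,"ay":0,"az":0},
    {"gripper":0,"tx":0.3,"ty":0,"tz":0,"ax":0,"ay":0,"az":0},
    {"gripper":0,"tx":0.3,"ty":0,"tz":0,"ax":0,"ay":0,"az":0},
    {"gripper":0,"tx":0.2,"ty":0,"tz":0,"ax":0,"ay":0,"az":0},
    {"gripper":0,"tx":0,"ty":0,"tz":0,"ax":0,"ay":0,"az":0},
    {"gripper":0,"tx":0,"ty":0,"tz":0,"ax":0,"ay":0,"az":0},
  ],
)

```text
t: 33.65
eef_pos: [0.6714, 0.1718, 0.2729]
ee_rot: [0.001, 1.13, -2.644]
force: [-0.4, -0.7, -3.4]
width: 0.0612
```

```bash
python3 - <<'E'
from plan import *
st();err(put(.016,.07))
E
```

```text
t 33.65 q [ 0.527  0.624  0.101 -0.013 -1.489 -0.027] p [0.6714 0.1718 0.2729] F [-0.4 -0.7 -3.4] w 0.0612
poserr mm tool axes [6.26 0.04 0.  ] rot deg [-0.02  0.03 -0.01]
```

play_rows(
  steps=[
    {"gripper":0,"tx":0.12,"ty":0,"tz":0,"ax":0,"ay":0,"az":0},
    {"gripper":0,"tx":0.08,"ty":0,"tz":0,"ax":0,"ay":0,"az":0},
    {"gripper":0,"tx":0,"ty":0,"tz":0,"ax":0,"ay":0,"az":0},
    {"gripper":0,"tx":0,"ty":0,"tz":0,"ax":0,"ay":0,"az":0},
  ],
)

```text
t: 33.98
eef_pos: [0.6696, 0.1708, 0.2687]
ee_rot: [0.001, 1.131, -2.644]
force: [-0.1, -0.2, -3.3]
width: 0.0612
```

play_rows(
  steps=[
    {"gripper":0,"tx":0.06,"ty":0,"tz":0,"ax":0,"ay":0,"az":0},
    {"gripper":0,"tx":0,"ty":0,"tz":0,"ax":0,"ay":0,"az":0},
    {"gripper":0,"tx":0,"ty":0,"tz":0,"ax":0,"ay":0,"az":0},
  ],
)

```text
t: 34.23
eef_pos: [0.6691, 0.1705, 0.2673]
ee_rot: [0.001, 1.131, -2.645]
force: [-0.0, 0.3, -3.2]
width: 0.0612
```

play_rows(
  steps=[
    {"gripper":0,"tx":0.04,"ty":0,"tz":0,"ax":0,"ay":0,"az":0},
    {"gripper":0,"tx":0,"ty":0,"tz":0,"ax":0,"ay":0,"az":0},
    {"gripper":0,"tx":0,"ty":0,"tz":0,"ax":0,"ay":0,"az":0},
  ],
)

```text
t: 34.48
eef_pos: [0.6688, 0.1703, 0.2666]
ee_rot: [0.001, 1.132, -2.644]
force: [0.7, 0.4, -2.2]
width: 0.0612
```

play_rows(
  steps=[
    {"gripper":0,"tx":0.04,"ty":0,"tz":0,"ax":0,"ay":0,"az":0},
    {"gripper":0,"tx":0,"ty":0,"tz":0,"ax":0,"ay":0,"az":0},
    {"gripper":0,"tx":0,"ty":0,"tz":0,"ax":0,"ay":0,"az":0},
  ],
)

```text
t: 34.73
eef_pos: [0.6686, 0.1703, 0.2666]
ee_rot: [0.002, 1.132, -2.643]
force: [1.9, 1.8, 4.7]
width: 0.0608
```

```bash
python3 - <<'E'
from plan import *
st();err(put(.016,.07))
E
```

```text
t 34.73 q [ 0.527  0.624  0.086 -0.012 -1.471 -0.027] p [0.6686 0.1703 0.2666] F [1.9 1.8 4.7] w 0.0608
poserr mm tool axes [-0.75  0.03 -0.13] rot deg [-0.01 -0.1  -0.04]
```

On the floor at the same depth as the other two (−0.75 mm offset each time). Release, back off straight, then clear away to view.

play_rows(
  steps=[
    {"gripper":1,"tx":0,"ty":0,"tz":0,"ax":0,"ay":0,"az":0},
    {"gripper":1,"tx":0,"ty":0,"tz":0,"ax":0,"ay":0,"az":0},
    {"gripper":1,"tx":0,"ty":0,"tz":0,"ax":0,"ay":0,"az":0},
    {"gripper":1,"tx":0,"ty":0,"tz":0,"ax":0,"ay":0,"az":0},
    {"gripper":1,"tx":-0.2,"ty":0,"tz":0,"ax":0,"ay":0,"az":0},
    {"gripper":1,"tx":-0.6,"ty":0,"tz":0,"ax":0,"ay":0,"az":0},
    {"gripper":1,"tx":-0.9,"ty":0,"tz":0,"ax":0,"ay":0,"az":0},
    {"gripper":1,"tx":-0.9,"ty":0,"tz":0,"ax":0,"ay":0,"az":0},
    {"gripper":1,"tx":-0.9,"ty":0,"tz":0,"ax":0,"ay":0,"az":0},
    {"gripper":1,"tx":-0.9,"ty":0,"tz":0,"ax":0,"ay":0,"az":0},
    {"gripper":1,"tx":-0.9,"ty":0,"tz":0,"ax":0,"ay":0,"az":0},
    {"gripper":1,"tx":-0.9,"ty":0,"tz":0,"ax":0,"ay":0,"az":0},
  ],
)

```text
t: 35.73
eef_pos: [0.7266, 0.2016, 0.4072]
ee_rot: [0.001, 1.131, -2.644]
force: [0.5, -0.4, -0.4]
width: 0.0874
```

play_rows(
  steps=[
    {"gripper":1,"tx":0,"ty":0.9,"tz":0.3,"ax":0.3,"ay":0.3,"az":0},
    {"gripper":1,"tx":0,"ty":0.9,"tz":0.3,"ax":0.3,"ay":0.3,"az":0},
    {"gripper":1,"tx":0,"ty":0.9,"tz":0.3,"ax":0.3,"ay":0.3,"az":0},
    {"gripper":1,"tx":0,"ty":0.9,"tz":0.3,"ax":0.3,"ay":0.3,"az":0},
    {"gripper":1,"tx":0,"ty":0.9,"tz":0.3,"ax":0.3,"ay":0.3,"az":0},
    {"gripper":1,"tx":0,"ty":0.9,"tz":0.3,"ax":0.3,"ay":0.3,"az":0},
    {"gripper":1,"tx":0,"ty":0.9,"tz":0.3,"ax":0.3,"ay":0.3,"az":0},
    {"gripper":1,"tx":0,"ty":0.9,"tz":0.3,"ax":0.3,"ay":0.3,"az":0},
    {"gripper":1,"tx":0,"ty":0.9,"tz":0.3,"ax":0.3,"ay":0.3,"az":0},
    {"gripper":1,"tx":0,"ty":0.9,"tz":0.3,"ax":0.3,"ay":0.3,"az":0},
    {"gripper":1,"tx":0,"ty":0.9,"tz":0.3,"ax":0.3,"ay":0.3,"az":0},
    {"gripper":1,"tx":0,"ty":0.9,"tz":0.3,"ax":0.3,"ay":0.3,"az":0},
    {"gripper":1,"tx":0,"ty":0.9,"tz":0,"ax":0,"ay":0,"az":0},
    {"gripper":1,"tx":0,"ty":0.9,"tz":0,"ax":0,"ay":0,"az":0},
  ],
)

```text
t: 36.9
eef_pos: [0.7376, -0.1244, 0.4486]
ee_rot: [1.154, 1.472, -1.857]
force: [0.6, 0.4, 0.5]
width: 0.088
```

```bash
python3 r5.py f1; python3 - <<'E'
import numpy as np,cv2
a=np.load("top_last.npy")[:,:,::-1];b=np.load("side_last.npy")[:,:,::-1]
cv2.imwrite("pics/f2.png",np.hstack([cv2.resize(b[140:250,260:370],(400,400),interpolation=cv2.INTER_CUBIC),cv2.resize(a[150:260,215:325],(400,400),interpolation=cv2.INTER_CUBIC)]))
cv2.imwrite("pics/f3.png",a);cv2.imwrite("pics/f4.png",b)
E
```

```text
t 36.9 q [ 0.116  0.466  0.236  0.093 -1.38  -0.006] p [ 0.7376 -0.1244  0.4486] F [0.6 0.4 0.5] w 0.088
poserr mm tool axes [  10.25 -327.23  -32.91] rot deg [-2.165e+01 -2.168e+01 -2.000e-02]
bat ('top',)
   p [ 0.002  -0.0538 -0.0163] n 78 med|r| 0.035 rms 0.21
bat ('side',)
   p [-0.0166 -0.0644 -0.0498] n 91 med|r| 0.212 rms 0.363
bat ('top', 'side')
   p [ 0.0016 -0.0535 -0.0104] n 171 med|r| 0.206 rms 0.379
car ('top',)Traceback (most recent call last):
  File "r5.py", line 11, in <module>
    for sel in(("top",),("side",),("top","side")): print(nm,sel);rapid(g,[e for e in E if e[0] in sel],m,[0,y0,0],w0=2.5)
                                                                 ~~~~~^^^^^^^^^^^^^^^^^^^^^^^^^^^^^^^^^^^^^^^^^^^^^^^^^^^
  File "rapid.py", line 36, in rapid
    s=least_squares(res,p,loss='soft_l1',f_scale=.4,x_scale=[.01,.01,.01,.03][:len(p)] if len(p)==4 else [.01,.01,.03]);p=s.x
    return func(*args, **kwargs)
    vector_fun = VectorFunction(
        fun_wrapped,
    ...<6 lines>...
        workers=workers
    )
    self._update_fun()
    ~~~~~~~~~~~~~~~~^^
    self.f = self.fun_wrapped(xp_copy(self.x))
             ~~~~~~~~~~~~~~~~^^^^^^^^^^^^^^^^^
    return np.atleast_1d(self.fun(x))
                         ~~~~~~~~^^^
    return self.f(x, *self.args, **self.kwargs)
           ~~~~~~^^^^^^^^^^^^^^^^^^^^^^^^^^^^^^
  File "rapid.py", line 35, in res
    return np.concatenate(out)
           ~~~~~~~~~~~~~~^^^^^
ValueError: need at least one array to concatenate
```

View pics/f2.png

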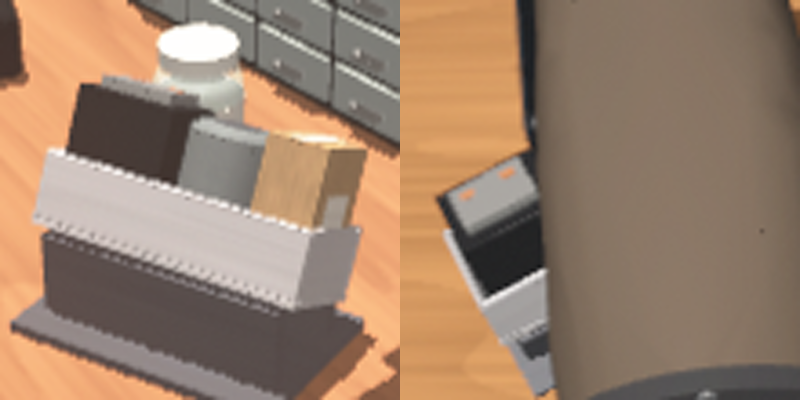

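View pics/f4.png

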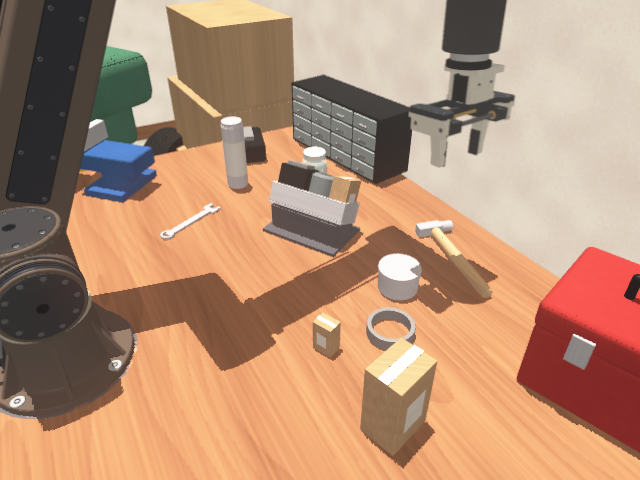

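View pics/f3.png

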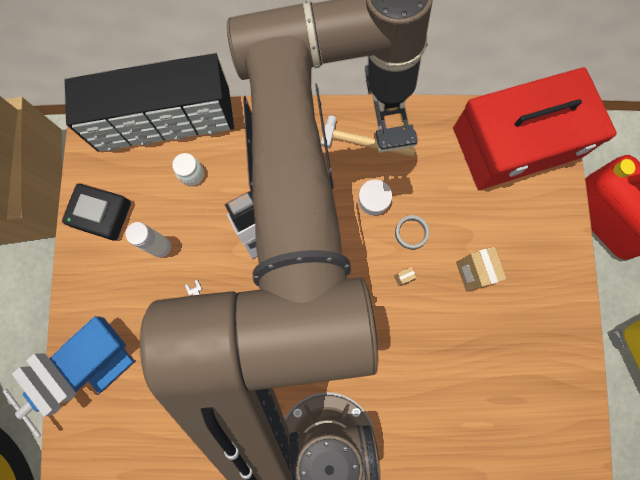

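play_rows(
  steps=[
    {"gripper":1,"tx":0,"ty":0.8,"tz":0.6,"ax":0,"ay":0,"az":0},
    {"gripper":1,"tx":0,"ty":0.8,"tz":0.6,"ax":0,"ay":0,"az":0},
    {"gripper":1,"tx":0,"ty":0.8,"tz":0.6,"ax":0,"ay":0,"az":0},
    {"gripper":1,"tx":0,"ty":0.8,"tz":0.6,"ax":0,"ay":0,"az":0},
    {"gripper":1,"tx":0,"ty":0.8,"tz":0.6,"ax":0,"ay":0,"az":0},
    {"gripper":1,"tx":0,"ty":0.8,"tz":0.6,"ax":0,"ay":0,"az":0},
    {"gripper":1,"tx":0,"ty":0.8,"tz":0.6,"ax":0,"ay":0,"az":0},
    {"gripper":1,"tx":0,"ty":0.8,"tz":0.6,"ax":0,"ay":0,"az":0},
    {"gripper":1,"tx":0,"ty":0.8,"tz":0.6,"ax":0,"ay":0,"az":0},
    {"gripper":1,"tx":0,"ty":0.8,"tz":0.6,"ax":0,"ay":0,"az":0},
    {"gripper":1,"tx":0,"ty":0,"tz":0,"ax":0,"ay":0,"az":0},
    {"gripper":1,"tx":0,"ty":0,"tz":0,"ax":0,"ay":0,"az":0},
    {"gripper":1,"tx":0,"ty":0,"tz":0,"ax":0,"ay":0,"az":0},
  ],
)

```text
t: 38.08
eef_pos: [0.616, -0.3395, 0.4716]
ee_rot: [1.142, 1.471, -1.869]
force: [-0.4, 0.7, -0.7]
width: 0.0874
```

```bash
python3 r5.py f5; python3 - <<'E'
import numpy as np,cv2
a=np.load("top_last.npy")[:,:,::-1];b=np.load("side_last.npy")[:,:,::-1]
cv2.imwrite("pics/f6.png",np.hstack([cv2.resize(b[140:250,260:370],(400,400),interpolation=cv2.INTER_CUBIC),cv2.resize(a[150:260,215:325],(400,400),interpolation=cv2.INTER_CUBIC)]))
E
```

```text
t 38.08 q [-0.2    0.37   0.135  0.101 -1.347  0.307] p [ 0.616  -0.3395  0.4716] F [-0.4  0.7 -0.7] w 0.0874
poserr mm tool axes [   9.24 -525.7  -181.95] rot deg [-2.164e+01 -2.162e+01  1.000e-02]
bat ('top',)
   p [ 0.002  -0.0541 -0.012 ] n 93 med|r| 0.041 rms 0.158
bat ('side',)
   p [-0.0165 -0.0644 -0.0346] n 91 med|r| 0.212 rms 0.351
bat ('top', 'side')
   p [ 0.0015 -0.054  -0.009 ] n 186 med|r| 0.205 rms 0.352
car ('top',)
   p [ 0.0004  0.0734 -0.0032] n 69 med|r| 0.074 rms 0.157
car ('side',)
   p [ 0.009   0.0779 -0.0486] n 93 med|r| 0.181 rms 0.383
car ('top', 'side')
   p [ 0.0006  0.0732 -0.0201] n 161 med|r| 0.122 rms 0.304
```

View pics/f6.png

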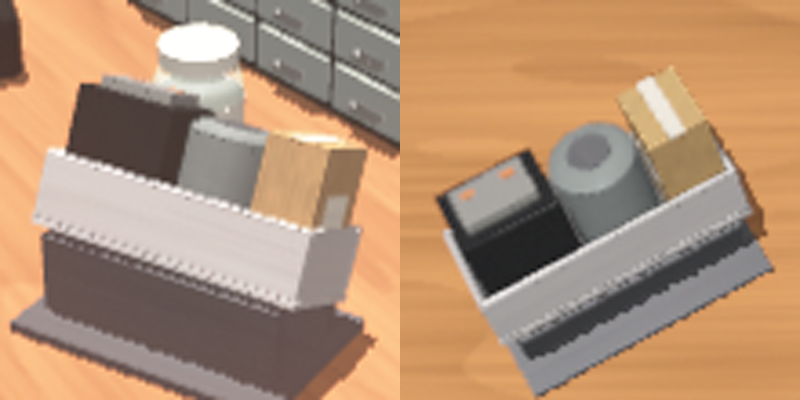

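The tray shows all three parts upright in one row: battery at about (500,220), filter at (600,170), carton at (685,130) in the top crop. The robot is clear of everything, so I'm handing in.

```bash
python3 -c "
from station import job_done
print(job_done())"
```

```text
the job is handed in; nothing more can be done
None
```

The battery pack, oil filter and middle-sized carton are all in the sloping tray, in one row in that order, left to right. I handed the job in at about 38 s of the 72 s limit; it gave no verdict.

**Seating:** each part was lowered at the tray's tilt until it touched the floor. All three touched down at the same depth, about 0.75 mm above my estimate of the floor, which suggests they sit flat. Contact forces stayed around 10 N or less.

**Last pictures:** with the arm well clear, both cameras show the three parts upright side by side. The bystanders and the two look-alike cartons look undisturbed; I judged that by eye and did not measure it.

**Checks that disagreed:**
- **Side camera:** its fits in the tray came out 4–18 mm away from the top camera's. It cannot fix position well alone, so I relied on the top and combined fits.
- **Battery position:** by combined fit it is about 54 mm from the tray centre, and by arm pose about 56 mm. That leaves a small gap at the left end wall.
- **Earlier carton fits:** some taken while the arm blocked the view were useless. The final unobstructed one puts the carton at the right end wall.

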